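# Hook the return spring of the hold-down jig onto its post

## Robot

A 7-joint arm with a two-finger parallel gripper is mounted at the origin on the work surface. World frame = base frame: x ahead of the robot, y to its left, z up, the work surface at z = 0. Lengths are in m, angles in degrees, forces in N, time in s.
With the tool pointing down it reaches from about 0.425 to 0.875 m from the base axis. Payload 4.7 kg.
Tool frame: the origin (TCP) lies between the finger pads; the fingertips stand 14 mm ahead of it and the grasp point (between the pads) lies 5 mm behind it (env.tip_reach is the distance from the TCP to the fingertips, in m); z points along the fingers, y is the direction in which the jaws open and shut (so a half turn about z gives the same grasp; the last joint's range is limited). The gripper opens to 87 mm and grips with 3 to 60 N. Pads are 19 mm wide; open, the fingers measure 117 mm over their backs; the gripper's body (75 mm by 190 mm) begins 51 mm behind the grasp point.
Start: joints at [-69.093, 18.392, -4.016, 83.108, 1.295, 78.541, -3.26], TCP at [0.223, 0.61, 0.237] pointing down, gripper open.
Joint ranges: [-163.93, 163.93], [-17.29, 119.83], [-79.2, 71.16], [3.27, 140.29], [-89.18, 269.18], [5.43, 117.66], [-154.24, 154.24]. Speed limits (degrees/s): [147.25, 147.25, 180, 180, 180, 180, 180].

## Interface

Orientations are given as [roll, pitch, yaw] about the fixed x, y, z axes, in that order (R = Rz(yaw) Ry(pitch) Rx(roll)).
In Python, from cell import env gives the robot as it stands. The module is installed in compiled form; this text tells all that it offers.
- The arm moves only by the shell command python3 -m pendant 'ROWS' [FORCE]. ROWS is JSON, a list of rows, each an object of numbers: "rx", "ry", "rz": the turn, a rotation vector about the tool's x, y, z in degrees; "tx", "ty", "tz": the shift along the tool's x, y, z in mm; "jaw": the finger opening in mm, from 0 to 87. In form: [{"rx": .., "ry": .., "rz": .., "tx": .., "ty": .., "tz": .., "jaw": ..}, ...]. A call has 1 to 20 rows; each row shifts and turns the commanded pose from where the row before left it, along the tool's axes as they then stand; what a row does not reach is not made up. A row lasts 1/12 s, in which the tool goes at most 41.7 mm and 7.16 degrees, less where a joint would pass 70% of its speed; a pose out of reach is approached as far as the arm can. A call with a gripper value outside its range is refused whole. The fingers move at their own pace and stop on an object; FORCE is the grip in N (left out, the last holds). Time passes only in rows, so rows that do not move let the fingers close. It gives the time, the measured TCP pose, the force and the opening at its end, in the units of the state.
- env.get_obs(): the state, without advancing time (a new reading comes with each control period).
- env.read_camera(name): name is "scene" or "top"; returns a dict with "img" (420x560x3 uint8, red, green, blue), "range_z" (420x560 float32, m along the optical axis (not along the pixel's ray), 0 where there is no reading), "vertical_fov" (degrees; the focal length in pixels is half the picture's height over the tangent of half this angle, whatever the lens; pixels are square), "cx", "cy" (the principal point, pixels), "world_to_cam" (4x4, takes a point from world to camera coordinates). Camera axes: x right, y up, looking along -z (the intrinsics and any distortion apply to the point x, -y, -z); pixel columns grow to the right and rows downward; lengths in m; the calibration is good to about 2 mm. A picture is of the moment at which its call begins.
- env.sign_off(): hands the job in, once; it reports no verdict.
The state is a dict: "time_s": time; "qpos": joint angles; "joint_velocities": joint speeds; "effort": joint torques, N m; "tool_pos": TCP position; "tool_rot": TCP orientation; "force": force on the tool from outside, world axes, zero at the start; "wrist_torque": the same for the moment, N m; "grip_width": finger opening in m.
Only numpy, scipy, OpenCV 4.12 (cv2) and the standard library are available. Lean on these libraries where they do the work, as an engineer would, in place of code of your own. Each camera call takes 0.05 s, during which the arm holds its last target.

## Task

The return spring on the plywood hold-down jig has come off its anchor post. Take the square-handled spring puller out of the tool block, put its tip in the small ring at the end of the spring, stretch the spring and drop the larger loop over the headed post so that it hooks under the post's head, then hang the puller back upright in the hole it came from. Keep the fingers off the spring.

Things in the scene. Friction and masses are not known exactly. Their poses are not given: they have to be found in the camera images.
- puller_grip (a point): Centre of the puller's wooden handle (24x24 mm, 60 tall). 36 mm below it is the underside of a steel shoulder disc 34 mm wide, 6 thick; below that a tip 8 mm thick, 26 long. 0.12 kg. z up, x and y normal to the flats. It hangs by its shoulder in a 24 mm hole of a wooden block 45 mm high, in a row of three 65 mm apart along x, beside an awl and a punch no taller: grip across the row, along y.
- pull_ring (a point): Centre of the small end ring: 6 mm wire, 27 mm clear inside. The puller's tip fits in, its shoulder does not and presses the ring down. x runs out along the spring, z up. The end only slides out along x (0 to 85 mm; 2.4 N + 120 N/m) and swings up and down about a pin 180 mm behind, level with anchor. Unhooked it stands 14 deg up; pressing it level takes about 2 N; stop 3 deg below level.
- post_loop (a point): Centre of the larger loop that goes over the post: 6 mm wire, 39 mm clear inside, one piece with the small ring and 40 mm nearer the pin, same axes. With the tip against the outer side of the small ring, this loop is centred on the post when the puller's axis is 50 mm beyond the post's axis; let back from there, the loop meets the post after 14 mm.
- anchor (a point): Post axis at the height where the loop's centre sits, 45 mm above the jig board. The post stands on the spring's line, 200 mm from the pin: 12 mm rod with a flat head 22 mm wide, its underside 6.5 and its top 11.5 mm above this point. x is the level direction of pull, z up. The two lower plain pins at the board's side, without heads, are not the anchor.
Things that resemble listed ones, but are neither listed nor needed, are in the scene too. What is shaped like the part that bears puller_grip but blue is not meant.

How it is judged (in metres and radians):
On the way, in this order (a step that is already met when the one before it is completed fails the run):
1. the spring is stretched with the puller's tip in the small ring, the larger loop coming within 25 mm of the post (x of post_loop in the frame of anchor above -0.025 m and horizontal distance between puller_grip and pull_ring below 0.03 m and z of puller_grip in the frame of pull_ring below 0.06 m), for 0.1 s.
2. the larger loop is down around the post, below its head (horizontal distance between post_loop and anchor below 0.022 m and z of post_loop in the frame of anchor below 0.008 m), for 0.2 s.
At the end, for the whole second after the job is handed in: The larger loop is hooked on the anchor post: its centre within 20 mm of the post's axis and no more than 8 mm above the anchor point, so under the head; the puller hangs upright (within 11 degrees) in the hole it came from, its handle centre within 20 mm of where it started (horizontal distance between post_loop and anchor below 0.02 m and z of post_loop in the frame of anchor below 0.008 m and distance of puller_grip from where it was at the start of the episode below 0.02 m and angle between puller_grip's own z axis and vertical below 0.2 rad); the robot touches nothing.
It fails at once if the fingers or arm push or pull the spring end (more than 2 N) in place of the puller (contact force between any of the fingers, the arm and spring_end above 2 N).
It also fails if it takes over 54 s, if anything falls off the work surface, if the arm or the gripper's body presses on something with over 40 N, if the wrist force passes 120 N, or if a joint passes its speed limit or range.

## Working session

There is one attempt and no reset: what is moved stays moved. The work goes in short steps, Python scripts to look and compute and a shell command to move; the robot and the scene stay as the last step left them, time stands still between calls to the robot, and variables do not carry over. Pictures are saved under pics/ and viewed, and the job is handed in when it is done.

```bash
mkdir -p pics; cat > h.py <<'E'
import numpy as np, cv2
from cell import env
def cap(n):
    c=env.read_camera(n); return c
def f(c): return c["img"].shape[0]/2/np.tan(np.radians(c["vertical_fov"])/2)
def pt(c,u,v,d=None):
    if d is None: d=c["range_z"][int(round(v)),int(round(u))]
    k=f(c); p=np.array([(u-c["cx"])/k*d,-(v-c["cy"])/k*d,-d,1]); return (np.linalg.inv(c["world_to_cam"])@p)[:3]
def onz(c,u,v,z):
    a=pt(c,u,v,0.0);b=pt(c,u,v,1.0); return a+(b-a)*(z-a[2])/(b[2]-a[2])
def proj(c,p):
    q=c["world_to_cam"]@np.array([*p,1]);k=f(c); return c["cx"]+k*q[0]/-q[2], c["cy"]-k*q[1]/-q[2]
E
python3 - <<'E'
from h import *
for n in("scene","top"):
    c=cap(n); cv2.imwrite(f"pics/{n}0.png",c["img"][:,:,::-1]); np.savez(f"{n}0.npz",**c)
    print(n,c["vertical_fov"],c["cx"],c["cy"],[k for k in c], np.linalg.inv(c["world_to_cam"])[:3].round(3).tolist())
print(env.get_obs())
E
```

```text
scene 46.523192463723106 281.99089305160254 216.34653760525634 ['img', 'range_z', 'vertical_fov', 'cx', 'cy', 'world_to_cam'] [[-0.657, -0.634, 0.409, 0.962], [0.754, -0.547, 0.364, 0.221], [-0.007, 0.547, 0.837, 0.93]]
top 53.576092346665725 277.8110475633723 210.42918825851788 ['img', 'range_z', 'vertical_fov', 'cx', 'cy', 'world_to_cam'] [[0.097, 0.975, -0.2, 0.398], [-0.995, 0.095, -0.019, -0.176], [0.0, 0.201, 0.98, 0.917]]
{'time_s': 0.1, 'qpos': array([-69.092256  ,  18.43461656,  -4.0160604 ,  83.17027759,
         1.29423021,  78.53964626,  -3.26111006]), 'joint_velocities': array([ 0.03944287, -0.19135758,  0.00307368, -0.21670923, -0.03027468,
        0.05508121, -0.00982291]), 'effort': array([-3.14848683e-05, -4.92572236e+01, -4.06019753e-01, -3.13401067e+01,
       -6.44389959e-02,  3.94496543e-02,  8.68954112e-05]), 'tool_pos': array([0.22324702, 0.60994496, 0.23555242]), 'tool_rot': array([-1.79900653e+02,  4.60094073e-03,  1.59901145e+02]), 'force': array([ 0.03693981,  0.06223785, -0.82027047]), 'wrist_torque': array([0.00785389, 0.00565267, 0.01139936]), 'grip_width': 0.08672357105521022}
```

View pics/scene0.png

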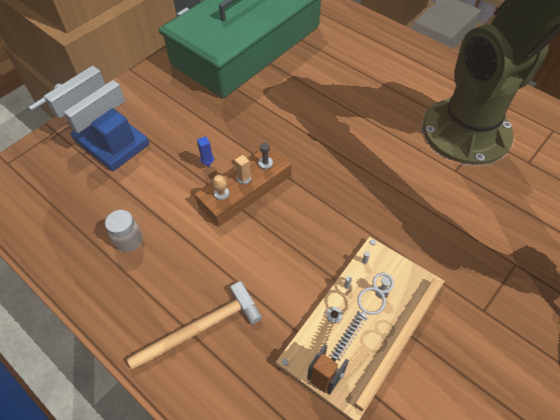

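View pics/top0.png

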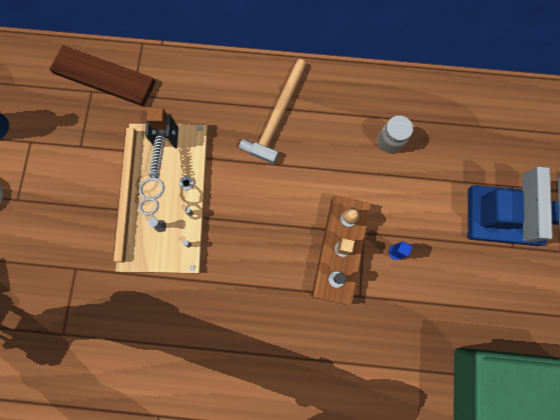

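```bash
python3 - <<'E'
import numpy as np,cv2
for n,(x0,y0,x1,y1),o in (("scene",(270,230,450,420),"a"),("top",(100,90,230,290),"b"),("top",(300,180,430,310),"c"),("scene",(180,120,310,230),"d")):
    c=np.load(n+"0.npz"); cv2.imwrite(f"pics/crop_{o}.png",cv2.resize(c["img"][y0:y1,x0:x1,::-1],None,fx=3,fy=3,interpolation=cv2.INTER_CUBIC))
E
```

```text
(no output)
```

View pics/crop_a.png

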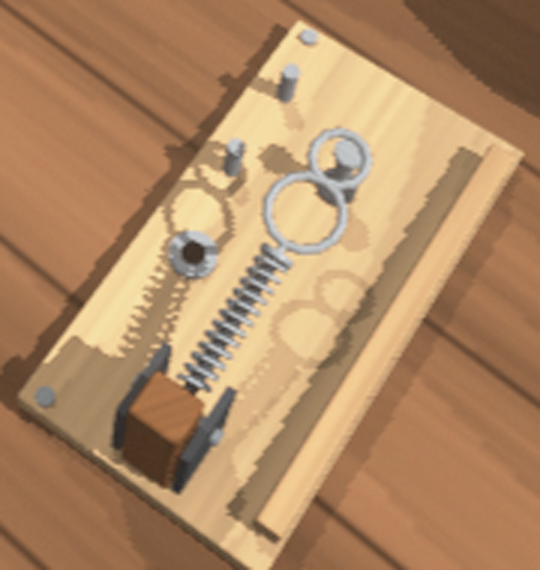

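View pics/crop_b.png

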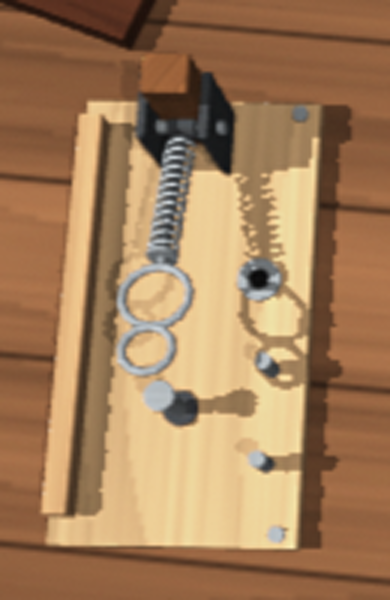

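View pics/crop_c.png

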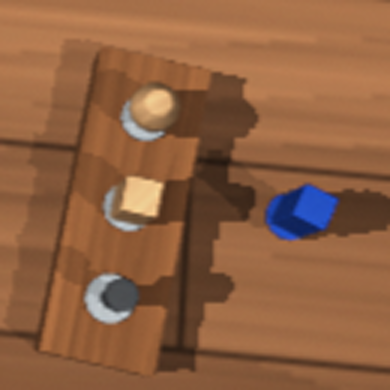

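View pics/crop_d.png

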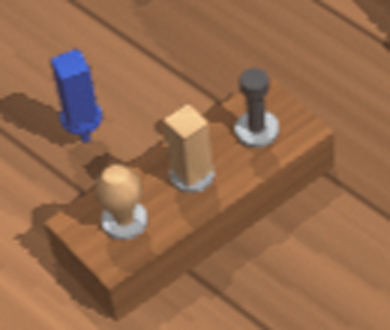

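```bash
python3 - <<'E'
from h import *
T=dict(np.load("top0.npz"));S=dict(np.load("scene0.npz"))
def seg(c,x0,y0,x1,y1,zlo,zhi,cond=None):
    v,u=np.mgrid[y0:y1,x0:x1]; P=np.array([pt(c,a,b) for a,b in zip(u.ravel(),v.ravel())]);d=c["range_z"][y0:y1,x0:x1].ravel()
    m=(d>0)&(P[:,2]>zlo)&(P[:,2]<zhi); return P[m],np.c_[u.ravel(),v.ravel()][m]
for nm,c,box in (("T",T,(330,232,362,262)),("S",S,(230,148,256,188))):
    for lo,hi in((.1,.12),(.095,.13)):
        P,_=seg(c,*box,lo,hi)
        if len(P):print("handle",nm,len(P),P.mean(0).round(4),P.min(0).round(3),P.max(0).round(3), cv2.minAreaRect((P[:,:2]*1000).astype(np.float32)))
# board heights
for nm,c,pts in(("T",T,[(180,255),(140,255),(195,210),(150,266)]),("S",S,[(400,270),(310,340)])):
    for p in pts: print(nm,"board",pt(c,*p).round(4))
P,_=seg(T,140,212,168,235,.04,.15); print("post T",P.mean(0).round(4),np.sort(P[:,2]).round(4)[::8])
for lo in(.065,.07):
  P,_=seg(T,140,212,168,235,lo,.15); print(lo,len(P),P.mean(0).round(4),P.min(0).round(4),P.max(0).round(4))
for nm,c,box in(("T",T,(136,196,162,218)),("T",T,(134,172,170,203)),("S",S,(370,270,396,298)),("S",S,(355,286,388,316))):
    P,_=seg(c,*box,.06,.16); print("ring",nm,box,len(P),P.mean(0).round(4),P.min(0).round(4),P.max(0).round(4))
E
```

```text
handle T 160 [ 0.5066 -0.2995  0.1095] [ 0.494 -0.312  0.101] [ 0.52  -0.287  0.113] ((507.3683776855469, -299.86114501953125), (23.790477752685547, 24.157901763916016), 83.17461395263672)
handle T 167 [ 0.5064 -0.2991  0.109 ] [ 0.494 -0.312  0.096] [ 0.52  -0.287  0.113] ((507.3683776855469, -299.86114501953125), (23.790477752685547, 24.157901763916016), 83.17461395263672)
handle S 131 [ 0.511  -0.2967  0.1082] [ 0.497 -0.311  0.1  ] [ 0.524 -0.285  0.113] ((509.6286926269531, -297.96563720703125), (25.40100860595703, 25.455902099609375), 83.32656860351562)
handle S 151 [ 0.5114 -0.296   0.1068] [ 0.497 -0.311  0.095] [ 0.524 -0.285  0.113] ((509.88055419921875, -297.8321533203125), (25.43522834777832, 25.655866622924805), 84.96729278564453)
T board [0.4633 0.0433 0.0154]
T board [0.4548 0.1288 0.0175]
T board [0.5646 0.024  0.0178]
T board [0.4336 0.1043 0.0151]
S board [0.4546 0.0973 0.0142]
S board [0.694  0.0507 0.0166]
post T [0.5245 0.0953 0.082 ] [0.0418 0.0528 0.0717 0.0721 0.0724 0.0728 0.0733 0.0738 0.0742 0.0746
 0.0751 0.0755 0.0768 0.1107 0.1115 0.1126 0.1138]
0.065 124 [0.5249 0.0956 0.0848] [0.512  0.0835 0.0696] [0.5355 0.1094 0.1144]
0.07 122 [0.5249 0.0957 0.085 ] [0.512  0.0835 0.0705] [0.5355 0.1094 0.1144]
ring T (136, 196, 162, 218) 192 [0.5498 0.0974 0.1065] [0.528  0.0788 0.0696] [0.5704 0.1173 0.1144]
ring T (134, 172, 170, 203) 300 [0.5885 0.1012 0.0982] [0.5537 0.0758 0.081 ] [0.6245 0.1264 0.109 ]
ring S (370, 270, 396, 298) 298 [0.5463 0.0994 0.0987] [0.5171 0.0802 0.0684] [0.5727 0.1193 0.1154]
ring S (355, 286, 388, 316) 330 [0.5886 0.1031 0.0984] [0.5314 0.0768 0.0684] [0.6268 0.1277 0.1086]
```

```bash
python3 - <<'E'
from h import *
T=dict(np.load("top0.npz"));S=dict(np.load("scene0.npz"))
def seg(c,x0,y0,x1,y1,zlo,zhi):
    v,u=np.mgrid[y0:y1,x0:x1]; P=np.array([pt(c,a,b) for a,b in zip(u.ravel(),v.ravel())]);d=c["range_z"][y0:y1,x0:x1].ravel()
    m=(d>0)&(P[:,2]>zlo)&(P[:,2]<zhi); return P[m]
for nm,c,box in (("T",T,(140,212,168,235)),("S",S,(372,270,400,300))):
    P=seg(c,*box,.069,.0775); print("head",nm,len(P),P.mean(0).round(4),cv2.minEnclosingCircle((P[:,:2]*1000).astype(np.float32)))
# rings by colour+depth: points z>.09
for nm,c,box in(("T",T,(130,165,175,218)),("S",S,(352,265,402,320))):
    P=seg(c,*box,.084,.118)
    # plane fit, then circle splits along line
    A=np.c_[P[:,:2],np.ones(len(P))]; k=np.linalg.lstsq(A,P[:,2],rcond=None)[0]; print(nm,"slope",k.round(3),len(P))
    from scipy.optimize import least_squares
    # two circles, 40mm apart along dir
    def res(q):
        x,y,a=q; d=np.array([np.cos(a),np.sin(a)]); e=np.c_[(P[:,0]-x),(P[:,1]-y)]
        r1=np.hypot(*e.T)-.0165; r2=np.hypot(*(e-d*.0388).T)-.0225
        return np.where(abs(r1)<abs(r2),r1,r2)
    s=least_squares(res,[.55,.1,0.05],loss="soft_l1",f_scale=.002); x,y,a=s.x
    z=lambda x,y:k@[x,y,1]
    print("ring",x.round(4),y.round(4),z(x,y).round(4),"dir",np.degrees(a).round(2),"rms",np.sqrt(np.mean(res(s.x)**2)).round(4),"loop",(x+.0388*np.cos(a)).round(4),(y+.0388*np.sin(a)).round(4))
for nm,c,pts in(("T",T,[(346,217),(344,246),(338,280)]),):
    for p in pts: print(nm,pt(c,*p).round(4))
# block top outline
v,u=np.mgrid[185:310,305:380];P=np.array([pt(T,a,b) for a,b in zip(u.ravel(),v.ravel())]);m=(P[:,2]>.038)&(P[:,2]<.051)
Q=(P[m][:,:2]*1000).astype(np.float32);print("block",P[m][:,2].mean(),cv2.minAreaRect(Q))
# board outline direction
v,u=np.mgrid[110:285,100:220];P=np.array([pt(T,a,b) for a,b in zip(u.ravel(),v.ravel())]);m=(P[:,2]>.010)&(P[:,2]<.022)
print("board",cv2.minAreaRect((P[m][:,:2]*1000).astype(np.float32)))
# black bracket / pin
for nm,c,box in(("T",T,(140,100,185,150)),("S",S,(305,340,350,395))):
    P=seg(c,*box,.03,.2);print("bracket",P.mean(0).round(3),P.min(0).round(3),P.max(0).round(3))
E
```

```text
head T 88 [0.5219 0.0957 0.0736] ((522.4016723632812, 96.17477416992188), 10.989264488220215)
head S 74 [0.5264 0.0967 0.0736] ((524.1715087890625, 97.46461486816406), 11.247049331665039)
T slope [-0.214 -0.019  0.227] 449
ring 0.5498 0.0975 0.1074 dir 4.97 rms 0.0079 loop 0.5884 0.1009
S slope [-0.215 -0.021  0.228] 504
ring 0.5512 0.0996 0.1074 dir 4.53 rms 0.0053 loop 0.5899 0.1027
T [ 0.5647 -0.2967  0.0986]
T [ 0.5045 -0.2946  0.1117]
T [ 0.4385 -0.288   0.107 ]
block 0.04443745698530899 ((507.3824768066406, -300.1210632324219), (80.46891021728516, 219.99880981445312), 82.77975463867188)
board ((591.8463745117188, 101.91664123535156), (340.2559509277344, 180.74696350097656), 4.635607719421387)
bracket [0.722 0.108 0.086] [0.675 0.082 0.03 ] [0.754 0.14  0.121]
bracket [0.732 0.116 0.089] [0.668 0.084 0.03 ] [0.757 0.143 0.121]
```

```bash
cat >> h.py <<'E'
def st():
    o=env.get_obs(); print("t",round(o["time_s"],2),"p",(o["tool_pos"]*1000).round(1),"rpy",o["tool_rot"].round(2),"q",o["qpos"].round(0),"F",o["force"].round(2),"w",round(o["grip_width"]*1000,1)); return o
def rel(target,yaw=None):
    from scipy.spatial.transform import Rotation as R
    o=st(); M=R.from_euler("xyz",o["tool_rot"],degrees=True)
    print("tool mm",(M.inv().apply(np.array(target)-o["tool_pos"])*1000).round(1))
    if yaw is not None: print("rotvec",(M.inv()*R.from_euler("xyz",[180,0,yaw],degrees=True)).as_rotvec(degrees=True).round(2))
E
python3 -m pendant '[{"rz":6.67},{"rz":6.67},{"rz":6.67},{"rz":6.67},{"rz":6.67},{"rz":6.67},{"rz":6.67},{"rz":6.67},{"rz":6.67}]'
python3 -m pendant '[{"tx":-33,"ty":16.5},{"tx":-33,"ty":16.5},{"tx":-33,"ty":16.5},{"tx":-33,"ty":16.5},{"tx":-33,"ty":16.5},{"tx":-33,"ty":16.5},{"tx":-33,"ty":16.5},{"tx":-33,"ty":16.5},{"tx":-33,"ty":16.5},{"tx":-33,"ty":16.5},{"tx":-33,"ty":16.5},{"tx":-33,"ty":16.5},{"tx":-33,"ty":16.5},{"tx":-33,"ty":16.5},{"tx":-33,"ty":16.5},{"tx":-33,"ty":16.5},{"tx":-33,"ty":16.5}]'
python3 -c "
from h import *
rel([.5085,-.2989,.15],-7.2)"
```

```text
t 0.1 p [223.2 609.9 235.6] rpy [-179.9    0.   159.9] q [-69.  18.  -4.  83.   1.  79.  -3.] F [ 0.04  0.06 -0.82] w 86.7
tool mm [-580.2 -755.3   86.9]
rotvec [-1.000e-02  1.500e-01  1.671e+02]invalid input at $[0]: expected keys rx, ry, rz, tx, ty, tz, jaw
invalid input at $[0]: expected keys rx, ry, rz, tx, ty, tz, jaw
```

```bash

python3 -m pendant '[{"rx":0,"ry":0,"rz":7,"tx":0,"ty":0,"tz":0,"jaw":87},{"rx":0,"ry":0,"rz":7,"tx":0,"ty":0,"tz":0,"jaw":87},{"rx":0,"ry":0,"rz":7,"tx":0,"ty":0,"tz":0,"jaw":87},{"rx":0,"ry":0,"rz":7,"tx":0,"ty":0,"tz":0,"jaw":87},{"rx":0,"ry":0,"rz":7,"tx":0,"ty":0,"tz":0,"jaw":87},{"rx":0,"ry":0,"rz":7,"tx":0,"ty":0,"tz":0,"jaw":87},{"rx":0,"ry":0,"rz":7,"tx":0,"ty":0,"tz":0,"jaw":87},{"rx":0,"ry":0,"rz":7,"tx":0,"ty":0,"tz":0,"jaw":87},{"rx":0,"ry":0,"rz":4,"tx":0,"ty":0,"tz":0,"jaw":87}]' 20
python3 -m pendant '[{"rx":0,"ry":0,"rz":0,"tx":-33,"ty":16.5,"tz":0,"jaw":87},{"rx":0,"ry":0,"rz":0,"tx":-33,"ty":16.5,"tz":0,"jaw":87},{"rx":0,"ry":0,"rz":0,"tx":-33,"ty":16.5,"tz":0,"jaw":87},{"rx":0,"ry":0,"rz":0,"tx":-33,"ty":16.5,"tz":0,"jaw":87},{"rx":0,"ry":0,"rz":0,"tx":-33,"ty":16.5,"tz":0,"jaw":87},{"rx":0,"ry":0,"rz":0,"tx":-33,"ty":16.5,"tz":0,"jaw":87},{"rx":0,"ry":0,"rz":0,"tx":-33,"ty":16.5,"tz":0,"jaw":87},{"rx":0,"ry":0,"rz":0,"tx":-33,"ty":16.5,"tz":0,"jaw":87},{"rx":0,"ry":0,"rz":0,"tx":-33,"ty":16.5,"tz":0,"jaw":87},{"rx":0,"ry":0,"rz":0,"tx":-33,"ty":16.5,"tz":0,"jaw":87},{"rx":0,"ry":0,"rz":0,"tx":-33,"ty":16.5,"tz":0,"jaw":87},{"rx":0,"ry":0,"rz":0,"tx":-33,"ty":16.5,"tz":0,"jaw":87},{"rx":0,"ry":0,"rz":0,"tx":-33,"ty":16.5,"tz":0,"jaw":87},{"rx":0,"ry":0,"rz":0,"tx":-33,"ty":16.5,"tz":0,"jaw":87},{"rx":0,"ry":0,"rz":0,"tx":-33,"ty":16.5,"tz":0,"jaw":87},{"rx":0,"ry":0,"rz":0,"tx":-33,"ty":16.5,"tz":0,"jaw":87},{"rx":0,"ry":0,"rz":0,"tx":-33,"ty":16.5,"tz":0,"jaw":87}]'
python3 -c "
from h import *
rel([.5085,-.2989,.15],-7.2)"
```

```text
time_s: 0.85
tool_pos: [0.2233, 0.6101, 0.2359]
tool_rot: [-180.0, 0.1, 99.6]
force: [-0.5, -0.2, 0.3]
grip_width: 0.087
time_s: 2.27
tool_pos: [0.5967, 0.1045, 0.2363]
tool_rot: [-180.0, -0.0, 99.9]
force: [0.7, 0.3, -0.4]
grip_width: 0.087
t 2.27 p [596.7 104.5 236.3] rpy [-1.7998e+02 -1.0000e-02  9.9920e+01] q [-36.  14.  28.  91.  -7.  77.   3.] F [ 0.7   0.27 -0.35] w 87.0
tool mm [-382.2 -156.3   86.3]
rotvec [-3.0000e-02  1.0000e-02  1.0712e+02]
```

```bash

python3 -m pendant '[{"rx":0,"ry":0,"rz":0,"tx":-34.7,"ty":-14.2,"tz":0,"jaw":87},{"rx":0,"ry":0,"rz":0,"tx":-34.7,"ty":-14.2,"tz":0,"jaw":87},{"rx":0,"ry":0,"rz":0,"tx":-34.7,"ty":-14.2,"tz":0,"jaw":87},{"rx":0,"ry":0,"rz":0,"tx":-34.7,"ty":-14.2,"tz":0,"jaw":87},{"rx":0,"ry":0,"rz":0,"tx":-34.7,"ty":-14.2,"tz":0,"jaw":87},{"rx":0,"ry":0,"rz":0,"tx":-34.7,"ty":-14.2,"tz":0,"jaw":87},{"rx":0,"ry":0,"rz":0,"tx":-34.7,"ty":-14.2,"tz":0,"jaw":87},{"rx":0,"ry":0,"rz":0,"tx":-34.7,"ty":-14.2,"tz":0,"jaw":87},{"rx":0,"ry":0,"rz":0,"tx":-34.7,"ty":-14.2,"tz":0,"jaw":87},{"rx":0,"ry":0,"rz":0,"tx":-34.7,"ty":-14.2,"tz":0,"jaw":87},{"rx":0,"ry":0,"rz":0,"tx":-34.7,"ty":-14.2,"tz":0,"jaw":87}]'
python3 -m pendant '[{"rx":0,"ry":0,"rz":7,"tx":0,"ty":0,"tz":0,"jaw":87},{"rx":0,"ry":0,"rz":7,"tx":0,"ty":0,"tz":0,"jaw":87},{"rx":0,"ry":0,"rz":7,"tx":0,"ty":0,"tz":0,"jaw":87},{"rx":0,"ry":0,"rz":7,"tx":0,"ty":0,"tz":0,"jaw":87},{"rx":0,"ry":0,"rz":7,"tx":0,"ty":0,"tz":0,"jaw":87},{"rx":0,"ry":0,"rz":7,"tx":0,"ty":0,"tz":0,"jaw":87},{"rx":0,"ry":0,"rz":7,"tx":0,"ty":0,"tz":0,"jaw":87},{"rx":0,"ry":0,"rz":7,"tx":0,"ty":0,"tz":0,"jaw":87},{"rx":0,"ry":0,"rz":7,"tx":0,"ty":0,"tz":0,"jaw":87},{"rx":0,"ry":0,"rz":7,"tx":0,"ty":0,"tz":0,"jaw":87},{"rx":0,"ry":0,"rz":7,"tx":0,"ty":0,"tz":0,"jaw":87},{"rx":0,"ry":0,"rz":7,"tx":0,"ty":0,"tz":0,"jaw":87},{"rx":0,"ry":0,"rz":7,"tx":0,"ty":0,"tz":0,"jaw":87},{"rx":0,"ry":0,"rz":7,"tx":0,"ty":0,"tz":0,"jaw":87},{"rx":0,"ry":0,"rz":7,"tx":0,"ty":0,"tz":0,"jaw":87},{"rx":0,"ry":0,"rz":2.1,"tx":0,"ty":0,"tz":0,"jaw":87}]'
python3 -c "
from h import *
rel([.5085,-.2989,.15],-7.2)
c=cap('scene');cv2.imwrite('pics/s1.png',c['img'][:,:,::-1])"
```

```text
time_s: 3.18
tool_pos: [0.5072, -0.2982, 0.2364]
tool_rot: [180.0, -0.0, 99.9]
force: [1.3, 0.3, -1.3]
grip_width: 0.0871
time_s: 4.52
tool_pos: [0.5077, -0.2966, 0.2361]
tool_rot: [-180.0, 0.0, -7.5]
force: [-0.1, -0.2, 0.1]
grip_width: 0.0871
t 4.52 p [ 507.7 -296.6  236.1] rpy [-1.7999e+02  5.0000e-02 -7.5100e+00] q [-22.  17.  60.  94. -15.  78. -57.] F [-0.15 -0.22  0.07] w 87.1
tool mm [ 1.1  2.2 86.1]
rotvec [-0.01  0.05 -0.31]
```

View pics/s1.png

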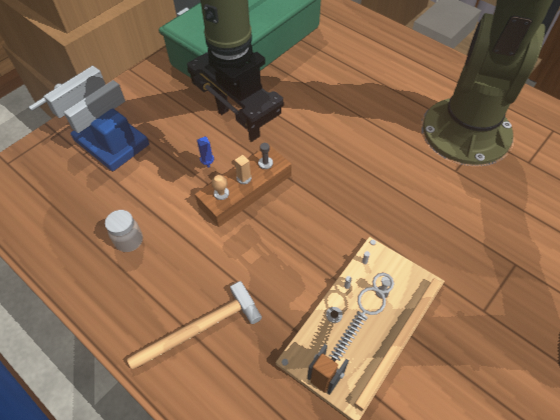

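```bash
python3 - <<'E'
from h import *
T=dict(np.load("top0.npz"))
m=cv2.inRange(cv2.cvtColor(T["img"],cv2.COLOR_RGB2HSV),(105,120,60),(130,255,255)); v,u=np.nonzero(m)
k=(u>380)&(u<420)&(v>230)&(v<265); P=np.array([pt(T,a,b) for a,b in zip(u[k],v[k])]); print(P.min(0),P.max(0))
rel([.5085,-.2989,.080],-7.2)
E
```

```text
[ 0.4978438  -0.46153913 -0.00234418] [ 0.53382304 -0.40229759  0.09477187]
t 4.57 p [ 507.8 -296.6  236. ] rpy [-1.80e+02  5.00e-02 -7.42e+00] q [-22.  17.  60.  94. -15.  78. -57.] F [ 0.14  0.67 -1.18] w 86.8
tool mm [  1.2   2.2 156. ]
rotvec [-0.    0.05 -0.22]
```

```bash

python3 -m pendant '[{"rx":0,"ry":0,"rz":0,"tx":1,"ty":2,"tz":20,"jaw":87},{"rx":0,"ry":0,"rz":0,"tx":0,"ty":0,"tz":25,"jaw":87},{"rx":0,"ry":0,"rz":0,"tx":0,"ty":0,"tz":25,"jaw":87},{"rx":0,"ry":0,"rz":0,"tx":0,"ty":0,"tz":25,"jaw":87},{"rx":0,"ry":0,"rz":0,"tx":0,"ty":0,"tz":25,"jaw":87},{"rx":0,"ry":0,"rz":0,"tx":0,"ty":0,"tz":20,"jaw":87},{"rx":0,"ry":0,"rz":0,"tx":0,"ty":0,"tz":16,"jaw":87},{"rx":0,"ry":0,"rz":0,"tx":0,"ty":0,"tz":0,"jaw":87}]'
python3 -m pendant '[{"rx":0,"ry":0,"rz":0,"tx":0,"ty":0,"tz":0,"jaw":40},{"rx":0,"ry":0,"rz":0,"tx":0,"ty":0,"tz":0,"jaw":30},{"rx":0,"ry":0,"rz":0,"tx":0,"ty":0,"tz":0,"jaw":10},{"rx":0,"ry":0,"rz":0,"tx":0,"ty":0,"tz":0,"jaw":10},{"rx":0,"ry":0,"rz":0,"tx":0,"ty":0,"tz":0,"jaw":10},{"rx":0,"ry":0,"rz":0,"tx":0,"ty":0,"tz":0,"jaw":10},{"rx":0,"ry":0,"rz":0,"tx":0,"ty":0,"tz":0,"jaw":10},{"rx":0,"ry":0,"rz":0,"tx":0,"ty":0,"tz":0,"jaw":10}]' 45
python3 -c "
from h import *
st()
c=cap('scene');cv2.imwrite('pics/s2.png',cv2.resize(c['img'][60:240,150:350,::-1],None,fx=3,fy=3))"
```

```text
time_s: 5.23
tool_pos: [0.5064, -0.2973, 0.0769]
tool_rot: [-179.9, 0.4, -7.1]
force: [-0.3, 0.8, 0.1]
grip_width: 0.0869
time_s: 5.9
tool_pos: [0.5088, -0.2989, 0.0807]
tool_rot: [-180.0, -0.0, -7.2]
force: [-0.5, -0.2, 0.2]
grip_width: 0.0416
t 5.9 p [ 508.8 -298.9   80.7] rpy [-1.7999e+02 -2.0000e-02 -7.1900e+00] q [-16.  26.  55. 104. -24.  63. -50.] F [-0.5  -0.15  0.2 ] w 41.6
```

View pics/s2.png

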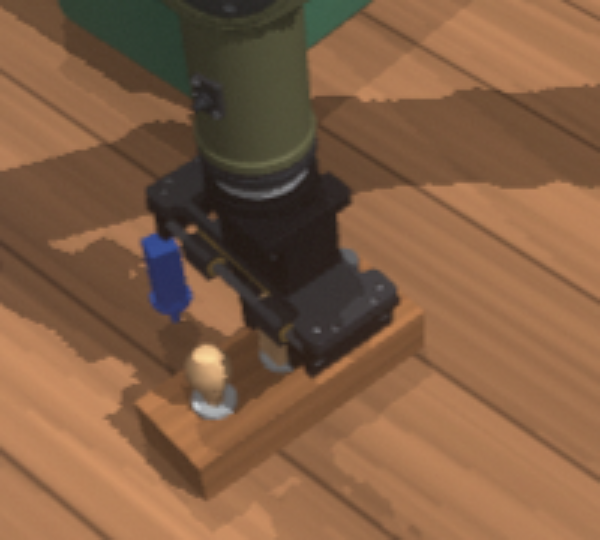

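Fingers (around px 270,330 in the crop) straddle the square handle and are still closing.

```bash

python3 -m pendant '[{"rx":0,"ry":0,"rz":0,"tx":0,"ty":0,"tz":0,"jaw":10},{"rx":0,"ry":0,"rz":0,"tx":0,"ty":0,"tz":0,"jaw":10},{"rx":0,"ry":0,"rz":0,"tx":0,"ty":0,"tz":0,"jaw":10},{"rx":0,"ry":0,"rz":0,"tx":0,"ty":0,"tz":0,"jaw":10},{"rx":0,"ry":0,"rz":0,"tx":0,"ty":0,"tz":0,"jaw":10},{"rx":0,"ry":0,"rz":0,"tx":0,"ty":0,"tz":0,"jaw":10}]' 45
python3 -c "
from h import *
st()"
```

```text
time_s: 6.45
tool_pos: [0.5087, -0.2991, 0.0806]
tool_rot: [180.0, -0.0, -7.2]
force: [-0.4, -1.3, -0.3]
grip_width: 0.0242
t 6.45 p [ 508.7 -299.1   80.6] rpy [ 1.7999e+02 -1.0000e-02 -7.2000e+00] q [-16.  27.  55. 104. -24.  63. -50.] F [-0.43 -1.27 -0.28] w 24.2
```

```bash

python3 -m pendant '[{"rx":0,"ry":0,"rz":0,"tx":0,"ty":0,"tz":-8,"jaw":10},{"rx":0,"ry":0,"rz":0,"tx":0,"ty":0,"tz":-16,"jaw":10},{"rx":0,"ry":0,"rz":0,"tx":0,"ty":0,"tz":-20,"jaw":10},{"rx":0,"ry":0,"rz":0,"tx":0,"ty":0,"tz":-20,"jaw":10},{"rx":0,"ry":0,"rz":0,"tx":0,"ty":0,"tz":-20,"jaw":10},{"rx":0,"ry":0,"rz":0,"tx":0,"ty":0,"tz":-20,"jaw":10},{"rx":0,"ry":0,"rz":0,"tx":0,"ty":0,"tz":-20,"jaw":10},{"rx":0,"ry":0,"rz":0,"tx":0,"ty":0,"tz":-15,"jaw":10}]'
python3 -m pendant '[{"rx":0,"ry":0,"rz":-7,"tx":0,"ty":0,"tz":0,"jaw":10},{"rx":0,"ry":0,"rz":-7,"tx":0,"ty":0,"tz":0,"jaw":10},{"rx":0,"ry":0,"rz":-7,"tx":0,"ty":0,"tz":0,"jaw":10},{"rx":0,"ry":0,"rz":-7,"tx":0,"ty":0,"tz":0,"jaw":10},{"rx":0,"ry":0,"rz":-7,"tx":0,"ty":0,"tz":0,"jaw":10},{"rx":0,"ry":0,"rz":-7,"tx":0,"ty":0,"tz":0,"jaw":10},{"rx":0,"ry":0,"rz":-7,"tx":0,"ty":0,"tz":0,"jaw":10},{"rx":0,"ry":0,"rz":-7,"tx":0,"ty":0,"tz":0,"jaw":10},{"rx":0,"ry":0,"rz":-7,"tx":0,"ty":0,"tz":0,"jaw":10},{"rx":0,"ry":0,"rz":-7,"tx":0,"ty":0,"tz":0,"jaw":10},{"rx":0,"ry":0,"rz":-7,"tx":0,"ty":0,"tz":0,"jaw":10},{"rx":0,"ry":0,"rz":-7,"tx":0,"ty":0,"tz":0,"jaw":10},{"rx":0,"ry":0,"rz":-7,"tx":0,"ty":0,"tz":0,"jaw":10},{"rx":0,"ry":0,"rz":-7,"tx":0,"ty":0,"tz":0,"jaw":10},{"rx":0,"ry":0,"rz":-4,"tx":0,"ty":0,"tz":0,"jaw":10}]'
python3 -c "
from h import *
rel([.5505,.0985,.22],94.7)
c=cap('scene');cv2.imwrite('pics/s3.png',c['img'][:,:,::-1])"
```

```text
time_s: 7.12
tool_pos: [0.5088, -0.2992, 0.2217]
tool_rot: [-180.0, -0.1, -7.2]
force: [0.2, 0.4, -1.8]
grip_width: 0.0236
time_s: 8.37
tool_pos: [0.5084, -0.299, 0.2199]
tool_rot: [-180.0, -0.0, 95.1]
force: [0.6, -0.1, -0.5]
grip_width: 0.024
t 8.37 p [ 508.4 -299.   219.9] rpy [-1.7999e+02 -2.0000e-02  9.5110e+01] q [ -9.  14.  43.  95. -10.  75.  41.] F [ 0.62 -0.15 -0.51] w 24.0
tool mm [392.1  77.3  -0. ]
rotvec [-0.01 -0.02  0.41]
```

View pics/s3.png

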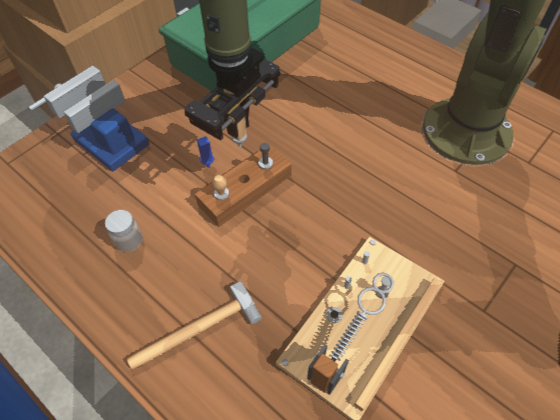

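```bash

python3 -m pendant '[{"rx":0,"ry":0,"rz":0,"tx":20,"ty":4,"tz":0,"jaw":10},{"rx":0,"ry":0,"rz":0,"tx":35,"ty":7,"tz":0,"jaw":10},{"rx":0,"ry":0,"rz":0,"tx":35,"ty":7,"tz":0,"jaw":10},{"rx":0,"ry":0,"rz":0,"tx":35,"ty":7,"tz":0,"jaw":10},{"rx":0,"ry":0,"rz":0,"tx":35,"ty":7,"tz":0,"jaw":10},{"rx":0,"ry":0,"rz":0,"tx":35,"ty":7,"tz":0,"jaw":10},{"rx":0,"ry":0,"rz":0,"tx":35,"ty":7,"tz":0,"jaw":10},{"rx":0,"ry":0,"rz":0,"tx":35,"ty":7,"tz":0,"jaw":10},{"rx":0,"ry":0,"rz":0,"tx":35,"ty":7,"tz":0,"jaw":10},{"rx":0,"ry":0,"rz":0,"tx":35,"ty":7,"tz":0,"jaw":10},{"rx":0,"ry":0,"rz":0,"tx":35,"ty":7,"tz":0,"jaw":10},{"rx":0,"ry":0,"rz":0,"tx":22,"ty":3.3,"tz":0,"jaw":10},{"rx":0,"ry":0,"rz":0,"tx":0,"ty":0,"tz":0,"jaw":10}]'
python3 -c "
from h import *
rel([.5495,.0987,.16],94.7)
for n in('scene','top'):
  c=cap(n);np.savez(n+'4.npz',**c)
  u,v=map(int,proj(c,[.5495,.0987,.13]))
  cv2.imwrite(f'pics/{n}4.png',cv2.resize(c['img'][max(v-80,0):v+80,max(0,u-100):u+100,::-1],None,fx=4,fy=3.75))"
```

```text
time_s: 9.5
tool_pos: [0.5522, 0.1057, 0.2193]
tool_rot: [-180.0, -0.2, 95.2]
force: [-1.0, 0.9, -0.8]
grip_width: 0.0238
t 9.5 p [552.2 105.7 219.3] rpy [-1.7997e+02 -1.7000e-01  9.5230e+01] q [-37.   8.  27.  98.  -4.  74.  -5.] F [-1.03  0.95 -0.81] w 23.8
tool mm [-6.9 -3.3 59.3]
rotvec [-0.03 -0.17  0.53]
```

View pics/scene4.png

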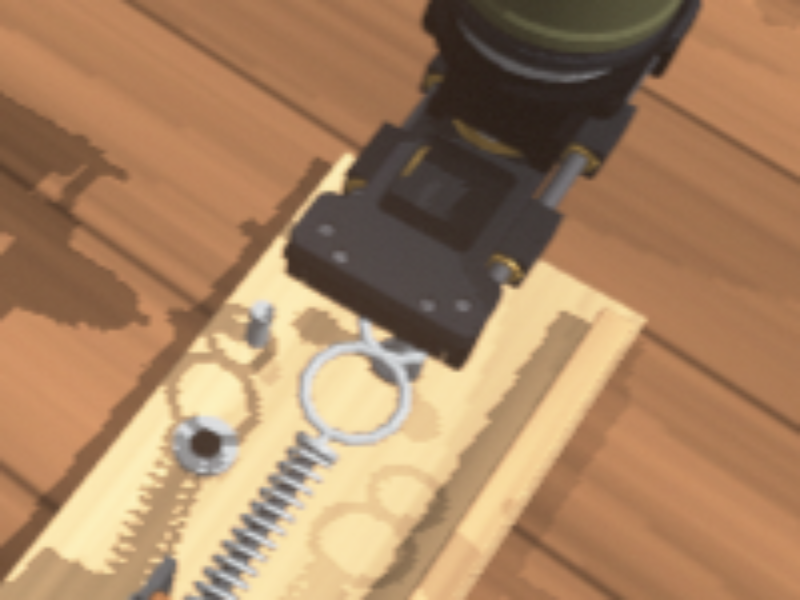

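View pics/top4.png

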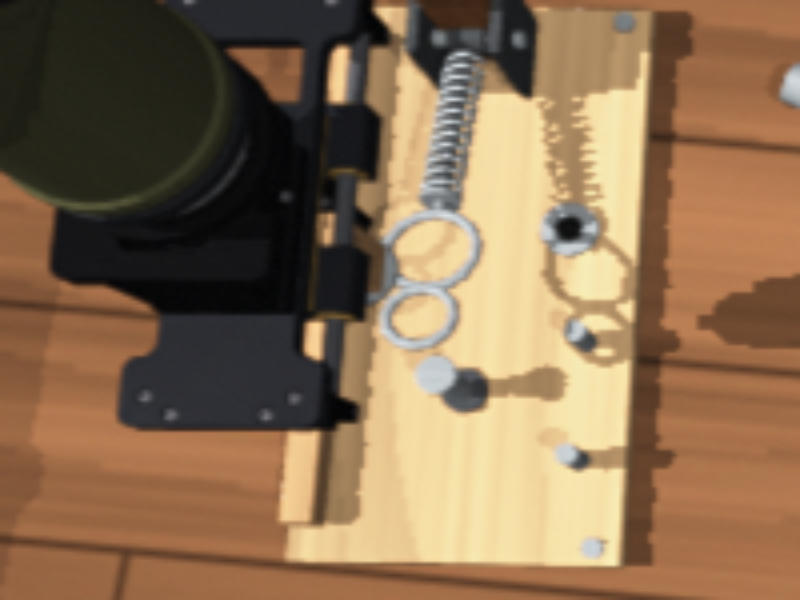

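```bash

python3 -m pendant '[{"rx":0,"ry":0,"rz":0.5,"tx":0,"ty":0,"tz":0,"jaw":10},{"rx":0,"ry":0,"rz":0,"tx":0,"ty":0,"tz":0,"jaw":10},{"rx":0,"ry":0,"rz":0,"tx":0,"ty":0,"tz":0,"jaw":10}]'
python3 -c "
from h import *
rel([.5495,.0987,.16],94.7)"
```

```text
time_s: 9.85
tool_pos: [0.553, 0.0964, 0.2198]
tool_rot: [180.0, 0.0, 94.1]
force: [0.4, -0.5, -1.2]
grip_width: 0.0235
t 9.85 p [553.   96.4 219.8] rpy [1.7998e+02 1.0000e-02 9.4120e+01] q [-37.   8.  27.  98.  -4.  74.  -5.] F [ 0.36 -0.46 -1.22] w 23.5
tool mm [ 2.5 -3.3 59.8]
rotvec [ 0.02  0.01 -0.58]
```

```bash

python3 -m pendant '[{"rx":0,"ry":0,"rz":-0.6,"tx":0,"ty":0,"tz":0,"jaw":10},{"rx":0,"ry":0,"rz":0,"tx":2.5,"ty":-3.3,"tz":0,"jaw":10},{"rx":0,"ry":0,"rz":0,"tx":0,"ty":0,"tz":15,"jaw":10},{"rx":0,"ry":0,"rz":0,"tx":0,"ty":0,"tz":15,"jaw":10},{"rx":0,"ry":0,"rz":0,"tx":0,"ty":0,"tz":15,"jaw":10},{"rx":0,"ry":0,"rz":0,"tx":0,"ty":0,"tz":10,"jaw":10},{"rx":0,"ry":0,"rz":0,"tx":0,"ty":0,"tz":0,"jaw":10},{"rx":0,"ry":0,"rz":0,"tx":0,"ty":0,"tz":0,"jaw":10}]'
python3 -c "
from h import *
rel([.5495,.0987,.15],94.7)
for n in('scene','top'):
  c=cap(n);np.savez(n+'5.npz',**c)
  u,v=map(int,proj(c,[.5495,.0987,.11]))
  cv2.imwrite(f'pics/{n}5.png',cv2.resize(c['img'][max(v-50,0):v+50,max(0,u-65):u+65,::-1],None,fx=6,fy=6))"
```

```text
time_s: 10.52
tool_pos: [0.5491, 0.1002, 0.1644]
tool_rot: [-180.0, 0.0, 94.9]
force: [-0.0, -0.4, -0.7]
grip_width: 0.024
t 10.52 p [549.1 100.2 164.4] rpy [-1.7995e+02  1.0000e-02  9.4890e+01] q [-37.  10.  27. 103.  -5.  68.  -4.] F [-0.04 -0.42 -0.7 ] w 24.0
tool mm [-1.6  0.3 14.4]
rotvec [-0.05  0.01  0.19]
```

View pics/scene5.png

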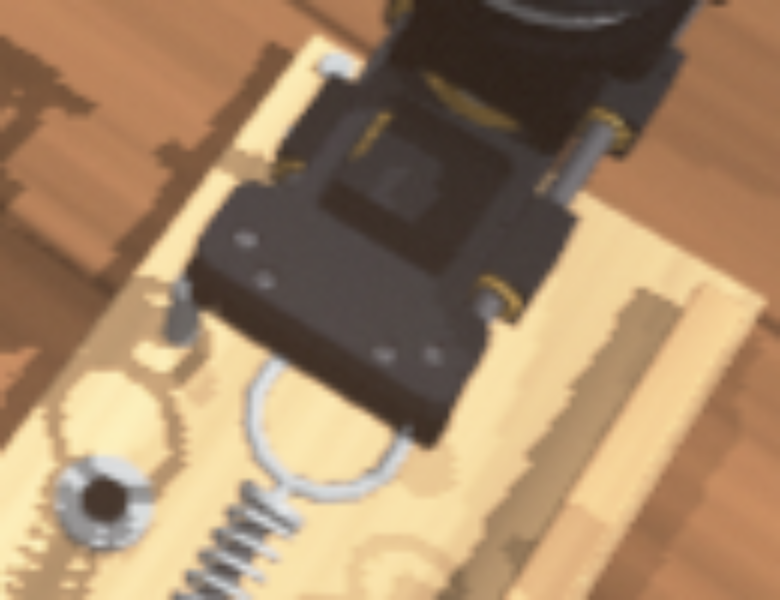

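View pics/top5.png

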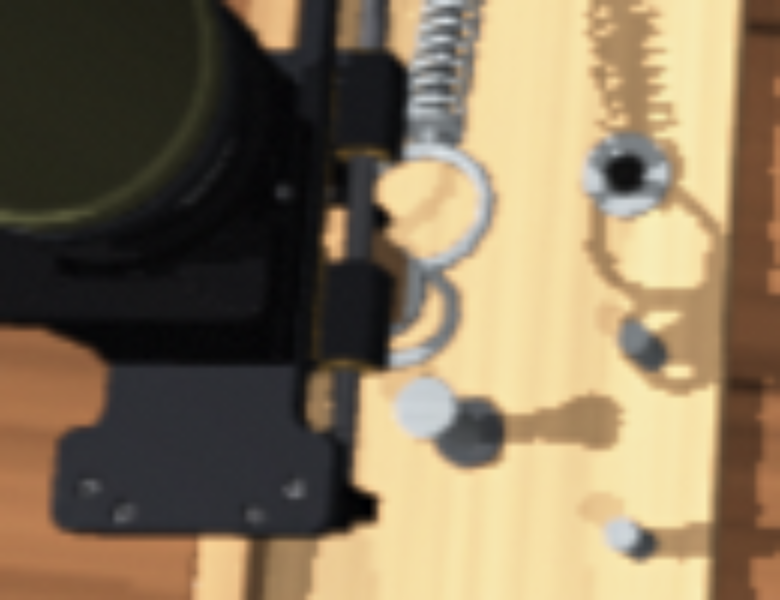

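```bash

python3 -m pendant '[{"rx":0,"ry":0,"rz":0,"tx":-1.3,"ty":0,"tz":7,"jaw":10},{"rx":0,"ry":0,"rz":0,"tx":0,"ty":0,"tz":6,"jaw":10},{"rx":0,"ry":0,"rz":0,"tx":0,"ty":0,"tz":2,"jaw":10},{"rx":0,"ry":0,"rz":0,"tx":0,"ty":0,"tz":0,"jaw":10},{"rx":0,"ry":0,"rz":0,"tx":0,"ty":0,"tz":0,"jaw":10}]'
python3 -c "
from h import *
rel([.5233-.05*np.cos(np.radians(4.7)),.0968-.05*np.sin(np.radians(4.7)),.15],94.7)
for n in('top',):
  c=cap(n);np.savez(n+'6.npz',**c)
  u,v=map(int,proj(c,[.5495,.0987,.11]))
  cv2.imwrite(f'pics/{n}6.png',cv2.resize(c['img'][max(v-50,0):v+50,max(0,u-65):u+65,::-1],None,fx=6,fy=6))"
```

```text
time_s: 11.03
tool_pos: [0.5494, 0.099, 0.1494]
tool_rot: [-180.0, 0.0, 94.9]
force: [-0.7, 0.5, -1.4]
grip_width: 0.0237
t 11.03 p [549.4  99.  149.4] rpy [-179.99    0.     94.9 ] q [-37.  11.  27. 104.  -5.  66.  -3.] F [-0.74  0.52 -1.4 ] w 23.7
tool mm [  0.2 -76.2  -0.6]
rotvec [-0.01  0.    0.2 ]
```

View pics/top6.png

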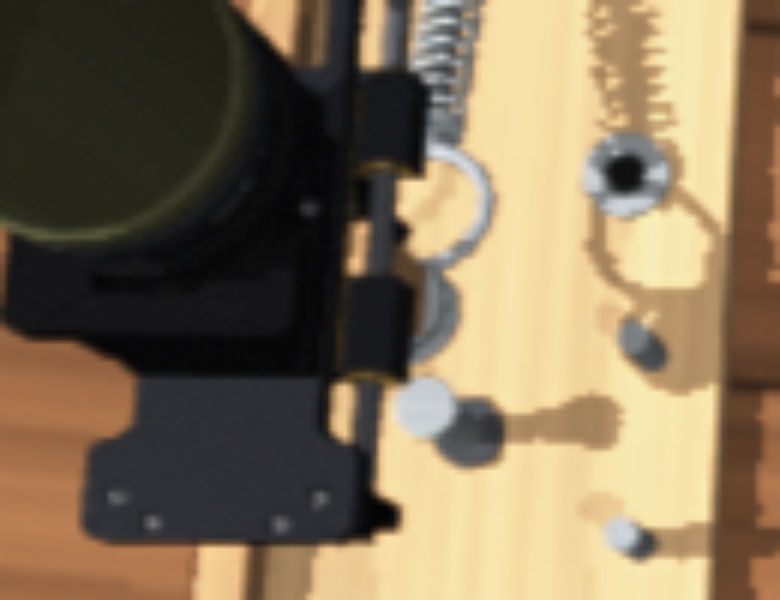

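```bash

python3 -m pendant '[{"rx":0,"ry":0,"rz":0.2,"tx":0,"ty":-6,"tz":0,"jaw":10},{"rx":0,"ry":0,"rz":0,"tx":0,"ty":-10,"tz":0,"jaw":10},{"rx":0,"ry":0,"rz":0,"tx":0,"ty":-10,"tz":0,"jaw":10},{"rx":0,"ry":0,"rz":0,"tx":0,"ty":-10,"tz":0,"jaw":10},{"rx":0,"ry":0,"rz":0,"tx":0,"ty":-10,"tz":0,"jaw":10},{"rx":0,"ry":0,"rz":0,"tx":0,"ty":0,"tz":0,"jaw":10},{"rx":0,"ry":0,"rz":0,"tx":0,"ty":0,"tz":0,"jaw":10}]'
python3 -c "
from h import *
rel([.5233-.05*np.cos(np.radians(4.7)),.0968-.05*np.sin(np.radians(4.7)),.15],94.7)
for n in('top',):
  c=cap(n);np.savez(n+'7.npz',**c)
  u,v=map(int,proj(c,[.5495,.0987,.11]))
  cv2.imwrite(f'pics/{n}7.png',cv2.resize(c['img'][max(v-50,0):v+50,max(0,u-65):u+65,::-1],None,fx=6,fy=6))"
```

```text
time_s: 11.67
tool_pos: [0.505, 0.0954, 0.1509]
tool_rot: [179.7, -0.1, 94.7]
force: [6.4, 0.5, -1.6]
grip_width: 0.0242
t 11.67 p [505.   95.4 150.9] rpy [ 1.7967e+02 -7.0000e-02  9.4720e+01] q [-38.   5.  26. 110.  -2.  65.  -7.] F [ 6.39  0.54 -1.62] w 24.2
tool mm [ -0.1 -31.6   0.7]
rotvec [ 0.33 -0.07  0.02]
```

View pics/top7.png

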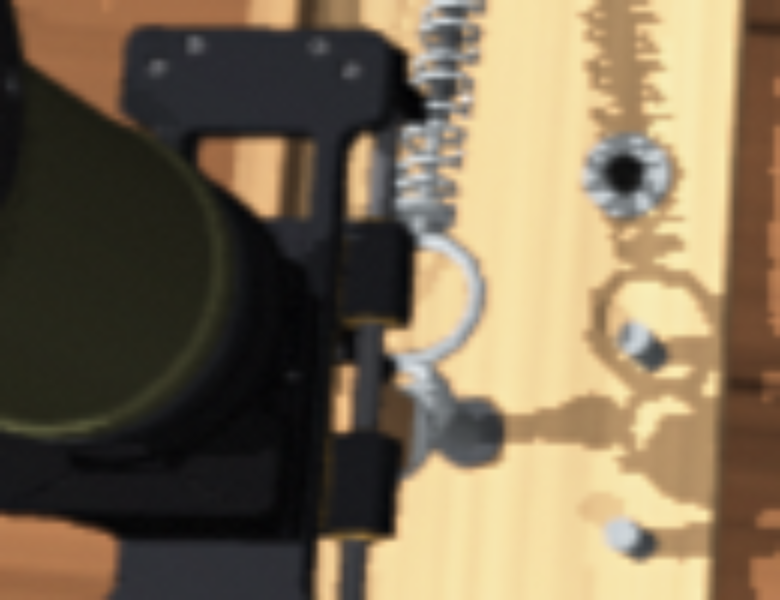

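```bash

python3 -m pendant '[{"rx":0,"ry":0,"rz":0,"tx":0,"ty":-8,"tz":0,"jaw":10},{"rx":0,"ry":0,"rz":0,"tx":0,"ty":-8,"tz":0,"jaw":10},{"rx":0,"ry":0,"rz":0,"tx":0,"ty":-8,"tz":0,"jaw":10},{"rx":0,"ry":0,"rz":0,"tx":0,"ty":-8,"tz":0,"jaw":10},{"rx":0,"ry":0,"rz":0,"tx":0,"ty":0,"tz":0,"jaw":10},{"rx":0,"ry":0,"rz":0,"tx":0,"ty":0,"tz":0,"jaw":10},{"rx":0,"ry":0,"rz":0,"tx":0,"ty":0,"tz":0,"jaw":10}]'
python3 -c "
from h import *
rel([.5233-.05*np.cos(np.radians(4.7)),.0968-.05*np.sin(np.radians(4.7)),.10],94.7)
for n in('top','scene'):
  c=cap(n);np.savez(n+'8.npz',**c)
  u,v=map(int,proj(c,[.5233,.0968,.09]))
  cv2.imwrite(f'pics/{n}8.png',cv2.resize(c['img'][max(v-50,0):v+50,max(0,u-65):u+65,::-1],None,fx=6,fy=6))"
```

```text
time_s: 12.3
tool_pos: [0.4754, 0.093, 0.1514]
tool_rot: [179.4, -0.1, 94.7]
force: [9.8, 0.6, -2.4]
grip_width: 0.0237
t 12.3 p [475.4  93.  151.4] rpy [ 1.7943e+02 -7.0000e-02  9.4710e+01] q [-39.   1.  25. 114.  -0.  65.  -9.] F [ 9.79  0.64 -2.37] w 23.7
tool mm [-0.2 -2.4 51.4]
rotvec [ 0.57 -0.07  0.01]
```

View pics/top8.png

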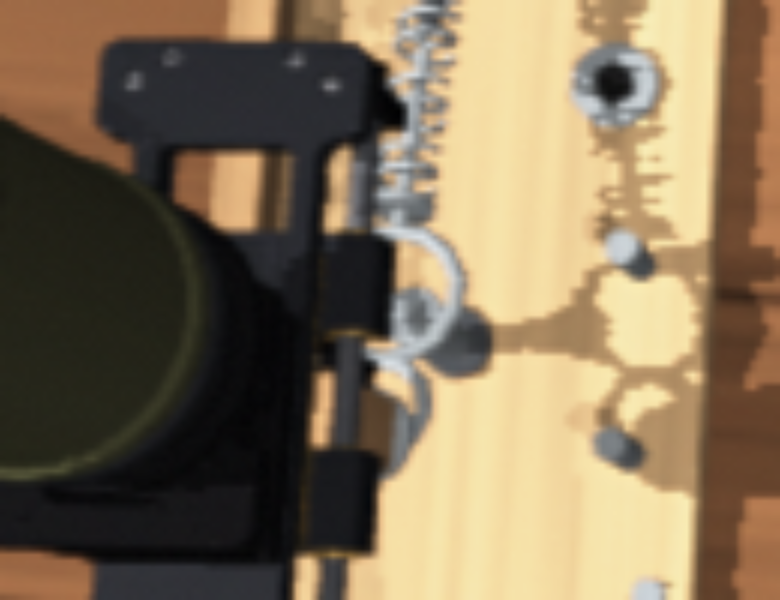

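View pics/scene8.png

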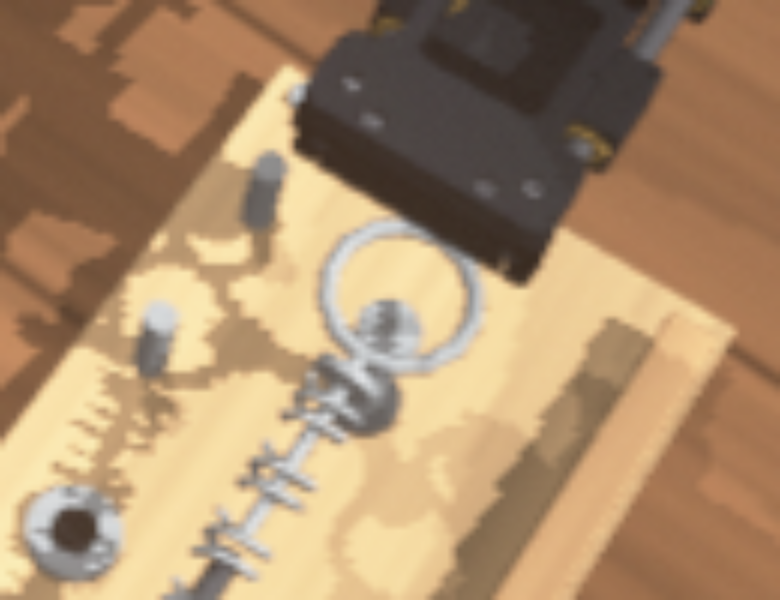

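```bash

python3 -m pendant '[{"rx":0,"ry":0,"rz":0,"tx":0,"ty":-2.5,"tz":0,"jaw":10},{"rx":0,"ry":0,"rz":0,"tx":0,"ty":0,"tz":8,"jaw":10},{"rx":0,"ry":0,"rz":0,"tx":0,"ty":0,"tz":8,"jaw":10},{"rx":0,"ry":0,"rz":0,"tx":0,"ty":0,"tz":8,"jaw":10},{"rx":0,"ry":0,"rz":0,"tx":0,"ty":0,"tz":6,"jaw":10},{"rx":0,"ry":0,"rz":0,"tx":0,"ty":0,"tz":0,"jaw":10},{"rx":0,"ry":0,"rz":0,"tx":0,"ty":0,"tz":0,"jaw":10}]'
python3 -c "
from h import *
rel([.5233-.05*np.cos(np.radians(4.7)),.0968-.05*np.sin(np.radians(4.7)),.094],94.7)
for n in('top','scene'):
  c=cap(n);np.savez(n+'9.npz',**c)
  u,v=map(int,proj(c,[.5233,.0968,.09]))
  cv2.imwrite(f'pics/{n}9.png',cv2.resize(c['img'][max(v-50,0):v+50,max(0,u-65):u+65,::-1],None,fx=6,fy=6))"
```

```text
time_s: 12.98
tool_pos: [0.4731, 0.0929, 0.1213]
tool_rot: [179.4, -0.1, 94.7]
force: [9.9, 0.2, -1.8]
grip_width: 0.024
t 12.98 p [473.1  92.9 121.3] rpy [ 1.7945e+02 -6.0000e-02  9.4700e+01] q [-39.   3.  25. 116.  -1.  61.  -8.] F [ 9.92  0.18 -1.78] w 24.0
tool mm [-0.2  0.1 27.3]
rotvec [ 0.55 -0.06  0.  ]
```

View pics/top9.png

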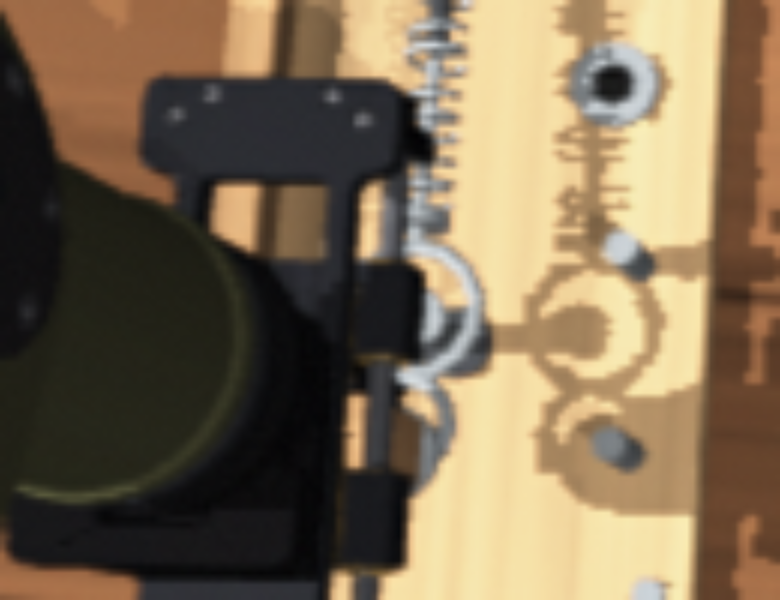

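View pics/scene9.png

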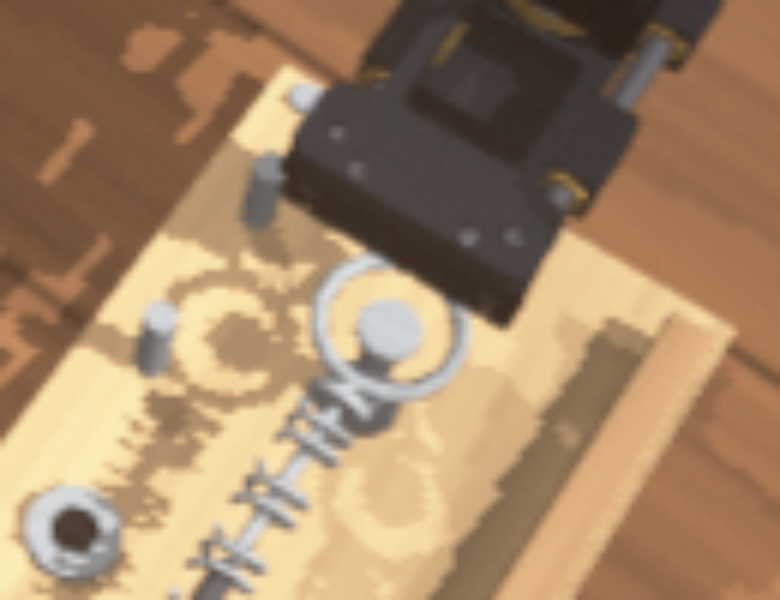

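```bash

python3 -m pendant '[{"rx":0,"ry":0,"rz":0,"tx":0,"ty":0,"tz":7,"jaw":10},{"rx":0,"ry":0,"rz":0,"tx":0,"ty":0,"tz":7,"jaw":10},{"rx":0,"ry":0,"rz":0,"tx":0,"ty":0,"tz":7,"jaw":10},{"rx":0,"ry":0,"rz":0,"tx":0,"ty":0,"tz":7,"jaw":10},{"rx":0,"ry":0,"rz":0,"tx":0,"ty":0,"tz":0,"jaw":10},{"rx":0,"ry":0,"rz":0,"tx":0,"ty":0,"tz":0,"jaw":10},{"rx":0,"ry":0,"rz":0,"tx":0,"ty":0,"tz":0,"jaw":10}]'
python3 -c "
from h import *
rel([.5233-.034*np.cos(np.radians(4.7)),.0968-.034*np.sin(np.radians(4.7)),.094],94.7)
for n in('top','scene'):
  c=cap(n);np.savez(n+'10.npz',**c)
  u,v=map(int,proj(c,[.5233,.0968,.09]))
  cv2.imwrite(f'pics/{n}10.png',cv2.resize(c['img'][max(v-50,0):v+50,max(0,u-65):u+65,::-1],None,fx=6,fy=6))"
```

```text
time_s: 13.67
tool_pos: [0.4738, 0.093, 0.0939]
tool_rot: [179.4, -0.1, 94.7]
force: [8.9, -0.3, 1.1]
grip_width: 0.0238
t 13.67 p [473.8  93.   93.9] rpy [ 1.7938e+02 -7.0000e-02  9.4710e+01] q [-39.   5.  26. 117.  -2.  58.  -7.] F [ 8.93 -0.31  1.05] w 23.8
tool mm [-0.3 15.7  0.1]
rotvec [ 0.62 -0.07  0.01]
```

View pics/top10.png

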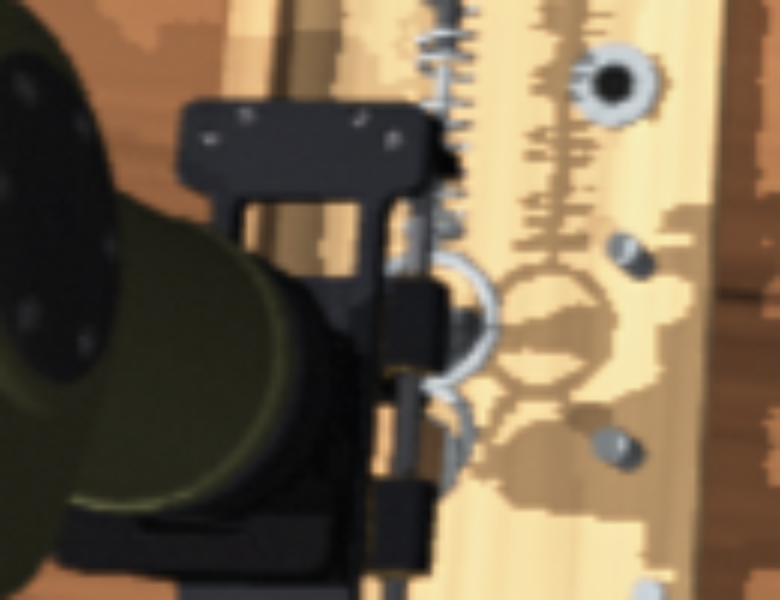

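View pics/scene10.png

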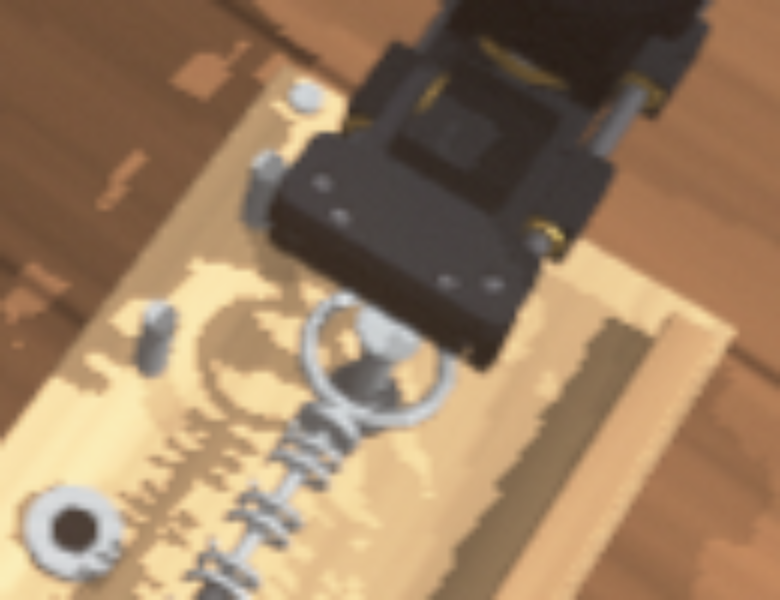

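```bash

python3 - <<'E'
from h import *
c=dict(np.load("scene10.npz")); u0,v0=map(int,proj(c,[.5233,.0968,.09])); u0-=65;v0-=50
for a,b in((310,345),(325,385),(355,410),(400,420),(440,390),(390,325),(450,365)):
    print(pt(c,u0+a/6,v0+b/6).round(4))
c=dict(np.load("top10.npz")); u0,v0=map(int,proj(c,[.5233,.0968,.09])); u0-=65;v0-=50
for a,b in((492,310),(487,345),(475,275),(470,430)): print("T",pt(c,u0+a/6,v0+b/6).round(4))
E
```

```text
[0.5189 0.0747 0.0207]
[0.5467 0.0929 0.0605]
[0.5466 0.1049 0.0583]
[0.5398 0.1177 0.0578]
[0.522  0.1214 0.0565]
[0.5208 0.0982 0.071 ]
[0.5146 0.1194 0.0606]
T [0.5288 0.0727 0.0573]
T [0.5168 0.0735 0.054 ]
T [0.5402 0.0799 0.0595]
T [0.4862 0.0738 0.0579]
```

```bash

python3 -m pendant '[{"rx":0,"ry":0,"rz":0,"tx":0,"ty":3,"tz":0,"jaw":10},{"rx":0,"ry":0,"rz":0,"tx":0,"ty":4,"tz":0,"jaw":10},{"rx":0,"ry":0,"rz":0,"tx":0,"ty":4,"tz":0,"jaw":10},{"rx":0,"ry":0,"rz":0,"tx":0,"ty":3,"tz":0,"jaw":10},{"rx":0,"ry":0,"rz":0,"tx":0,"ty":2,"tz":0,"jaw":10},{"rx":0,"ry":0,"rz":0,"tx":0,"ty":1,"tz":0,"jaw":10},{"rx":0,"ry":0,"rz":0,"tx":0,"ty":0,"tz":0,"jaw":10},{"rx":0,"ry":0,"rz":0,"tx":0,"ty":0,"tz":0,"jaw":10}]'
python3 -c "
from h import *
rel([.5233-.034*np.cos(np.radians(4.7)),.0968-.034*np.sin(np.radians(4.7)),.094],94.7)
for n in('scene',):
  c=cap(n);np.savez(n+'11.npz',**c)
  u,v=map(int,proj(c,[.5233,.0968,.09]))
  cv2.imwrite(f'pics/{n}11.png',cv2.resize(c['img'][max(v-50,0):v+50,max(0,u-65):u+65,::-1],None,fx=6,fy=6))"
```

```text
time_s: 14.43
tool_pos: [0.4865, 0.094, 0.092]
tool_rot: [179.9, -0.0, 94.7]
force: [3.3, 0.4, 3.5]
grip_width: 0.0237
t 14.43 p [486.5  94.   92. ] rpy [ 1.7994e+02 -3.0000e-02  9.4710e+01] q [-38.   7.  26. 115.  -4.  58.  -6.] F [3.34 0.44 3.48] w 23.7
tool mm [-0.3  2.9 -2. ]
rotvec [ 0.06 -0.03  0.01]
```

View pics/scene11.png

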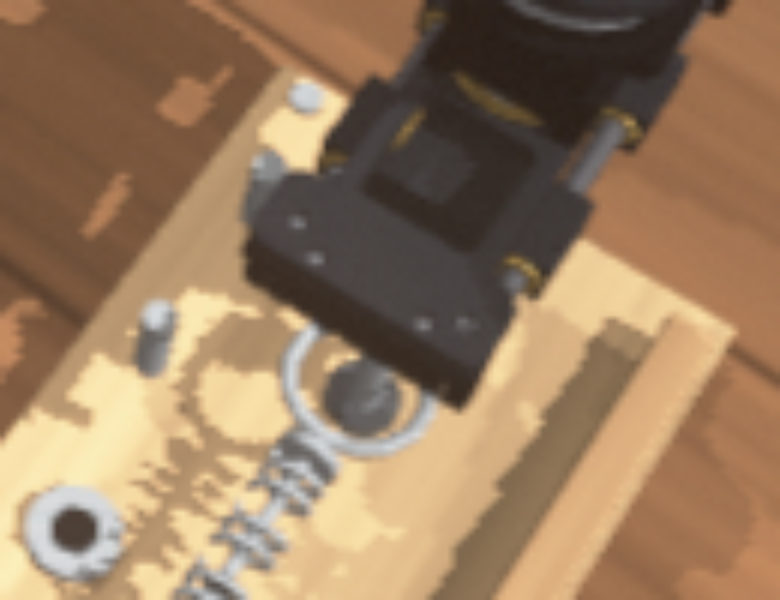

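```bash

python3 -m pendant '[{"rx":0,"ry":0,"rz":0,"tx":0,"ty":2,"tz":0,"jaw":10},{"rx":0,"ry":0,"rz":0,"tx":0,"ty":2,"tz":0,"jaw":10},{"rx":0,"ry":0,"rz":0,"tx":0,"ty":0,"tz":0,"jaw":10},{"rx":0,"ry":0,"rz":0,"tx":0,"ty":0,"tz":0,"jaw":10}]'
python3 -c "
from h import *
st()"
```

```text
time_s: 14.82
tool_pos: [0.4878, 0.094, 0.0908]
tool_rot: [-179.7, 0.0, 94.7]
force: [-2.9, -0.3, 5.7]
grip_width: 0.024
t 14.82 p [487.8  94.   90.8] rpy [-179.68    0.     94.71] q [-38.   7.  26. 115.  -4.  59.  -6.] F [-2.92 -0.25  5.72] w 24.0
```

```bash

python3 -m pendant '[{"rx":0,"ry":0,"rz":0,"tx":0,"ty":0,"tz":-2,"jaw":10},{"rx":0,"ry":0,"rz":0,"tx":0,"ty":0,"tz":-2,"jaw":10},{"rx":0,"ry":0,"rz":0,"tx":0,"ty":0,"tz":0,"jaw":10},{"rx":0,"ry":0,"rz":0,"tx":0,"ty":0,"tz":0,"jaw":10}]'
python3 -c "
from h import *
st()
for n in('top','scene'):
  c=cap(n);np.savez(n+'12.npz',**c)
  u,v=map(int,proj(c,[.5233,.0968,.09]))
  cv2.imwrite(f'pics/{n}12.png',cv2.resize(c['img'][max(v-50,0):v+50,max(0,u-65):u+65,::-1],None,fx=6,fy=6))"
```

```text
time_s: 15.15
tool_pos: [0.4895, 0.094, 0.0951]
tool_rot: [-179.9, 0.0, 94.7]
force: [0.1, 0.3, -1.5]
grip_width: 0.0239
t 15.15 p [489.5  94.   95.1] rpy [-1.7992e+02  1.0000e-02  9.4700e+01] q [-38.   7.  26. 115.  -4.  59.  -6.] F [ 0.11  0.33 -1.47] w 23.9
```

View pics/top12.png

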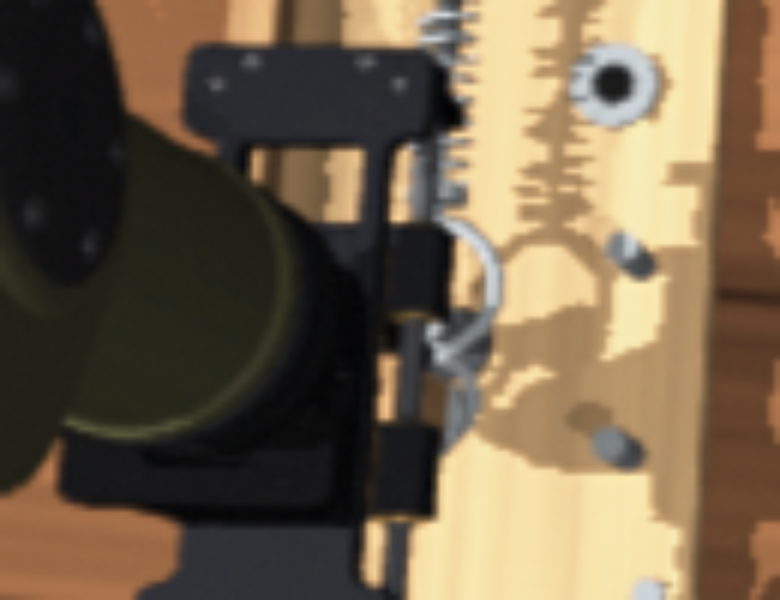

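View pics/scene12.png

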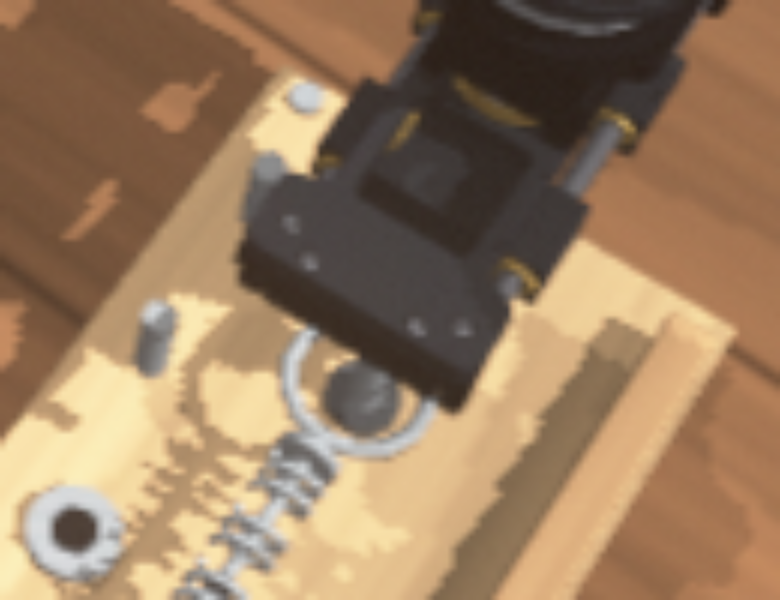

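```bash

python3 -m pendant '[{"rx":0,"ry":0,"rz":0,"tx":0,"ty":0,"tz":-5,"jaw":10},{"rx":0,"ry":0,"rz":0,"tx":0,"ty":0,"tz":-6,"jaw":10},{"rx":0,"ry":0,"rz":0,"tx":0,"ty":0,"tz":-6,"jaw":10},{"rx":0,"ry":0,"rz":0,"tx":0,"ty":0,"tz":0,"jaw":10}]'
python3 -m pendant '[{"rx":0,"ry":0,"rz":0,"tx":0,"ty":0,"tz":-8,"jaw":10},{"rx":0,"ry":0,"rz":0,"tx":0,"ty":0,"tz":-8,"jaw":10},{"rx":0,"ry":0,"rz":0,"tx":0,"ty":0,"tz":-15,"jaw":10},{"rx":0,"ry":0,"rz":0,"tx":0,"ty":0,"tz":-20,"jaw":10},{"rx":0,"ry":0,"rz":0,"tx":0,"ty":0,"tz":-30,"jaw":10},{"rx":0,"ry":0,"rz":0,"tx":0,"ty":0,"tz":-20,"jaw":10},{"rx":0,"ry":0,"rz":0,"tx":0,"ty":0,"tz":0,"jaw":10}]'
python3 -c "
from h import *
rel([.5087,-.2991,.22],-7.2)
for n in('top','scene'):
  c=cap(n);np.savez(n+'13.npz',**c)
  u,v=map(int,proj(c,[.5233,.0968,.09]))
  cv2.imwrite(f'pics/{n}13.png',cv2.resize(c['img'][max(v-50,0):v+50,max(0,u-65):u+65,::-1],None,fx=6,fy=6))"
```

```text
time_s: 15.58
tool_pos: [0.4914, 0.0944, 0.1143]
tool_rot: [179.8, -0.1, 94.7]
force: [1.7, -0.1, -1.1]
grip_width: 0.0235
time_s: 16.17
tool_pos: [0.4931, 0.0947, 0.219]
tool_rot: [179.5, -0.2, 94.7]
force: [0.7, 0.2, -1.5]
grip_width: 0.0238
t 16.17 p [493.1  94.7 219. ] rpy [ 1.7951e+02 -1.6000e-01  9.4690e+01] q [-39.  -0.  26. 106.  -0.  73.  -9.] F [ 0.72  0.19 -1.54] w 23.8
tool mm [-393.8  -16.6   -2.2]
rotvec [  0.21  -0.55 101.89]
```

View pics/top13.png

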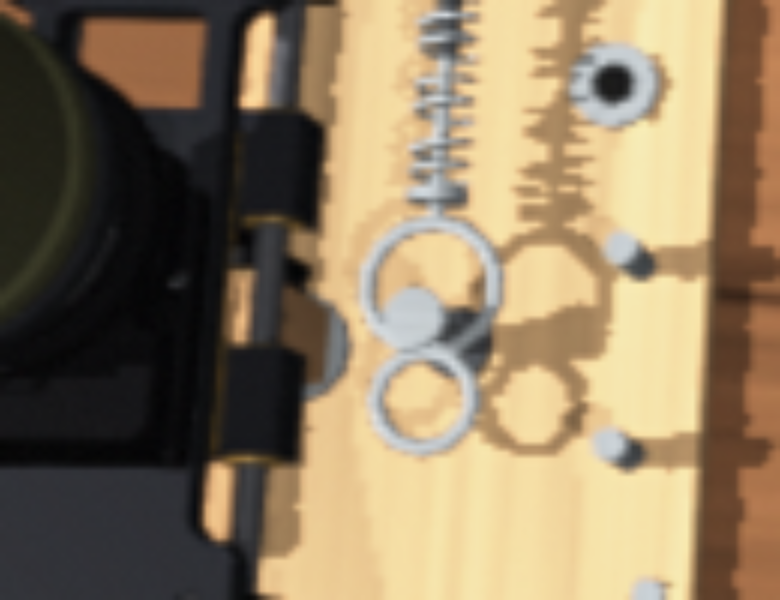

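View pics/scene13.png

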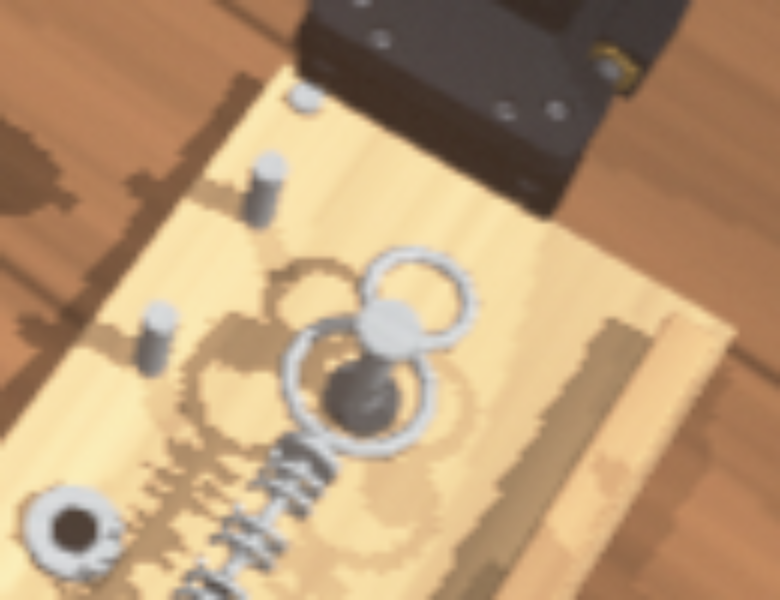

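```bash

python3 -m pendant '[{"rx":0,"ry":0,"rz":0,"tx":-20,"ty":-0.8,"tz":0,"jaw":10},{"rx":0,"ry":0,"rz":0,"tx":-35,"ty":-1.5,"tz":0,"jaw":10},{"rx":0,"ry":0,"rz":0,"tx":-35,"ty":-1.5,"tz":0,"jaw":10},{"rx":0,"ry":0,"rz":0,"tx":-35,"ty":-1.5,"tz":0,"jaw":10},{"rx":0,"ry":0,"rz":0,"tx":-35,"ty":-1.5,"tz":0,"jaw":10},{"rx":0,"ry":0,"rz":0,"tx":-35,"ty":-1.5,"tz":0,"jaw":10},{"rx":0,"ry":0,"rz":0,"tx":-35,"ty":-1.5,"tz":0,"jaw":10},{"rx":0,"ry":0,"rz":0,"tx":-35,"ty":-1.5,"tz":0,"jaw":10},{"rx":0,"ry":0,"rz":0,"tx":-35,"ty":-1.5,"tz":0,"jaw":10},{"rx":0,"ry":0,"rz":0,"tx":-35,"ty":-1.5,"tz":0,"jaw":10},{"rx":0,"ry":0,"rz":0,"tx":-35,"ty":-1.5,"tz":0,"jaw":10},{"rx":0,"ry":0,"rz":0,"tx":-24,"ty":-1,"tz":0,"jaw":10}]'
python3 -m pendant '[{"rx":0,"ry":0,"rz":7,"tx":0,"ty":0,"tz":0,"jaw":10},{"rx":0,"ry":0,"rz":7,"tx":0,"ty":0,"tz":0,"jaw":10},{"rx":0,"ry":0,"rz":7,"tx":0,"ty":0,"tz":0,"jaw":10},{"rx":0,"ry":0,"rz":7,"tx":0,"ty":0,"tz":0,"jaw":10},{"rx":0,"ry":0,"rz":7,"tx":0,"ty":0,"tz":0,"jaw":10},{"rx":0,"ry":0,"rz":7,"tx":0,"ty":0,"tz":0,"jaw":10},{"rx":0,"ry":0,"rz":7,"tx":0,"ty":0,"tz":0,"jaw":10},{"rx":0,"ry":0,"rz":7,"tx":0,"ty":0,"tz":0,"jaw":10},{"rx":0,"ry":0,"rz":7,"tx":0,"ty":0,"tz":0,"jaw":10},{"rx":0,"ry":0,"rz":7,"tx":0,"ty":0,"tz":0,"jaw":10},{"rx":0,"ry":0,"rz":7,"tx":0,"ty":0,"tz":0,"jaw":10},{"rx":0,"ry":0,"rz":7,"tx":0,"ty":0,"tz":0,"jaw":10},{"rx":0,"ry":0,"rz":7,"tx":0,"ty":0,"tz":0,"jaw":10},{"rx":0,"ry":0,"rz":7,"tx":0,"ty":0,"tz":0,"jaw":10},{"rx":0,"ry":0,"rz":4,"tx":0,"ty":0,"tz":0,"jaw":10},{"rx":0,"ry":0,"rz":0,"tx":0,"ty":0,"tz":0,"jaw":10},{"rx":0,"ry":0,"rz":0,"tx":0,"ty":0,"tz":0,"jaw":10}]'
python3 -c "
from h import *
rel([.5087,-.2991,.15],-7.2)
for n in('top','scene'):
  c=cap(n);np.savez(n+'14.npz',**c)
  u,v=map(int,proj(c,[.508,-.299,.12]))
  cv2.imwrite(f'pics/{n}14.png',cv2.resize(c['img'][max(v-50,0):v+50,max(0,u-65):u+65,::-1],None,fx=6,fy=6))"
```

```text
time_s: 17.27
tool_pos: [0.504, -0.3032, 0.2122]
tool_rot: [-179.8, 0.1, 94.5]
force: [-0.9, -0.6, -1.4]
grip_width: 0.024
time_s: 18.68
tool_pos: [0.5051, -0.2995, 0.2124]
tool_rot: [-180.0, 0.1, -7.2]
force: [-0.8, -0.3, -1.9]
grip_width: 0.0238
t 18.68 p [ 505.1 -299.5  212.4] rpy [-1.7999e+02  1.2000e-01 -7.1800e+00] q [-24.  20.  65.  96. -19.  76. -54.] F [-0.75 -0.26 -1.9 ] w 23.8
tool mm [ 3.6 -0.8 62.4]
rotvec [-0.01  0.12  0.02]
```

View pics/top14.png

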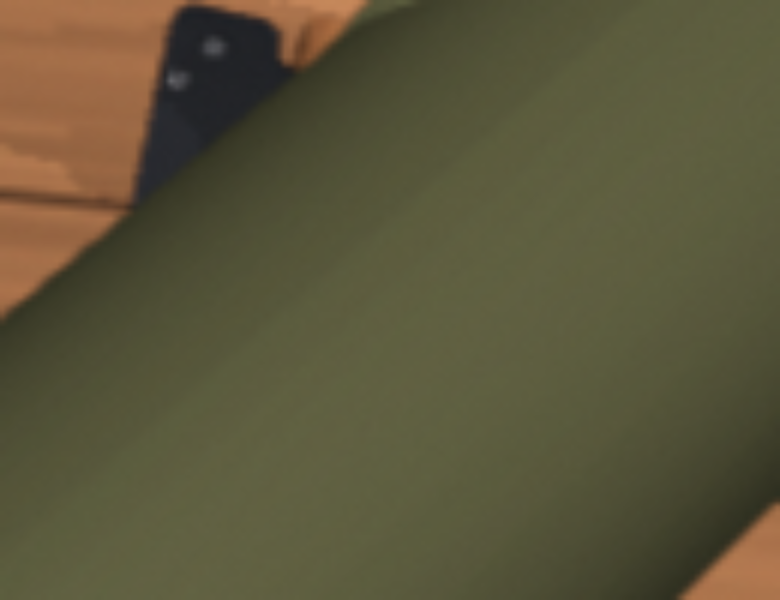

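View pics/scene14.png

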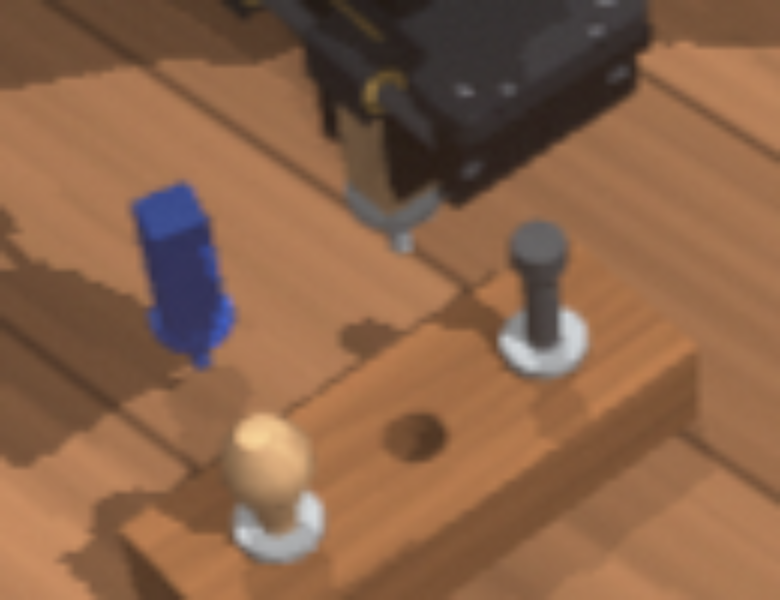

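```bash

python3 - <<'E'
from h import *
c=dict(np.load("scene14.npz")); u0,v0=map(int,proj(c,[.508,-.299,.12])); u0-=65;v0-=50
for z in(.1508,.1768): 
    u,v=proj(c,[.5051,-.2995,z]); print(z,(u-u0)*6,(v-v0)*6)
print(pt(c,u0+402/6,v0+243/6), pt(c,u0+390/6,v0+222/6),"hole centre",onz(c,u0+415/6,v0+437/6,.045))
E
```

```text
0.1508 393.0977232614519 240.52568999662367
0.1768 387.1966681034911 189.9642500506318
[ 0.50658373 -0.29329959  0.15538084] [ 0.51797958 -0.28529507  0.18180601] hole centre [ 0.5088836 -0.2957744  0.045    ]
```

```bash

python3 -m pendant '[{"rx":0,"ry":0,"rz":0,"tx":3.6,"ty":-0.8,"tz":0,"jaw":10},{"rx":0,"ry":0,"rz":0,"tx":0,"ty":0,"tz":22,"jaw":10},{"rx":0,"ry":0,"rz":0,"tx":0,"ty":0,"tz":22,"jaw":10},{"rx":0,"ry":0,"rz":0,"tx":0,"ty":0,"tz":22,"jaw":10},{"rx":0,"ry":0,"rz":0,"tx":0,"ty":0,"tz":18,"jaw":10},{"rx":0,"ry":0,"rz":0,"tx":0,"ty":0,"tz":12,"jaw":10},{"rx":0,"ry":0,"rz":0,"tx":0,"ty":0,"tz":0,"jaw":10},{"rx":0,"ry":0,"rz":0,"tx":0,"ty":0,"tz":0,"jaw":10},{"rx":0,"ry":0,"rz":0,"tx":0,"ty":0,"tz":0,"jaw":10}]'
python3 -c "
from h import *
rel([.5087,-.2991,.0815],-7.2)
for n in('scene',):
  c=cap(n);np.savez(n+'15.npz',**c)
  u,v=map(int,proj(c,[.508,-.299,.07]))
  cv2.imwrite(f'pics/{n}15.png',cv2.resize(c['img'][max(v-50,0):v+50,max(0,u-65):u+65,::-1],None,fx=6,fy=6))"
```

```text
time_s: 19.53
tool_pos: [0.5101, -0.3002, 0.1187]
tool_rot: [180.0, -0.1, -7.3]
force: [0.2, -0.2, -1.3]
grip_width: 0.0237
t 19.53 p [ 510.1 -300.2  118.7] rpy [ 1.7997e+02 -1.0000e-01 -7.3000e+00] q [-20.  26.  60. 102. -24.  67. -50.] F [ 0.2  -0.24 -1.33] w 23.7
tool mm [-1.6 -0.9 37.2]
rotvec [ 0.03 -0.1  -0.1 ]
```

View pics/scene15.png

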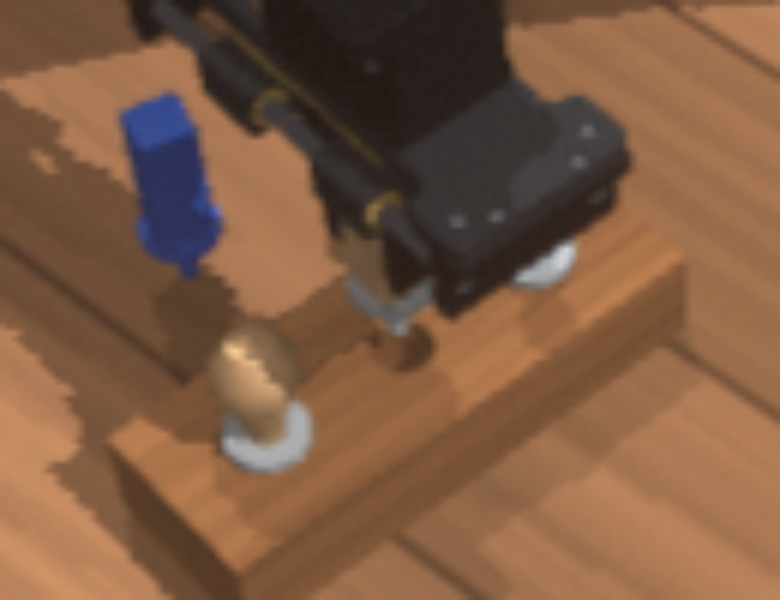

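```bash

python3 -m pendant '[{"rx":0,"ry":0,"rz":0,"tx":-1,"ty":-0.5,"tz":8,"jaw":10},{"rx":0,"ry":0,"rz":0,"tx":0,"ty":0,"tz":8,"jaw":10},{"rx":0,"ry":0,"rz":0,"tx":0,"ty":0,"tz":8,"jaw":10},{"rx":0,"ry":0,"rz":0,"tx":0,"ty":0,"tz":7,"jaw":10},{"rx":0,"ry":0,"rz":0,"tx":0,"ty":0,"tz":4,"jaw":10},{"rx":0,"ry":0,"rz":0,"tx":0,"ty":0,"tz":1.5,"jaw":10},{"rx":0,"ry":0,"rz":0,"tx":0,"ty":0,"tz":0,"jaw":10},{"rx":0,"ry":0,"rz":0,"tx":0,"ty":0,"tz":0,"jaw":10}]'
python3 -c "
from h import *
rel([.5087,-.2991,.0806],-7.2)"
```

```text
time_s: 20.25
tool_pos: [0.5086, -0.2991, 0.081]
tool_rot: [180.0, -0.0, -7.3]
force: [1.0, -0.0, -1.1]
grip_width: 0.0236
t 20.25 p [ 508.6 -299.1   81. ] rpy [ 1.7998e+02 -1.0000e-02 -7.3000e+00] q [-19.  28.  58. 104. -27.  63. -48.] F [ 1.   -0.03 -1.1 ] w 23.6
tool mm [ 0.1 -0.   0.4]
rotvec [ 0.02 -0.01 -0.1 ]
```

Free entry to the seated height. Release and retreat.

```bash

python3 -m pendant '[{"rx":0,"ry":0,"rz":0,"tx":0,"ty":0,"tz":0,"jaw":30},{"rx":0,"ry":0,"rz":0,"tx":0,"ty":0,"tz":0,"jaw":40},{"rx":0,"ry":0,"rz":0,"tx":0,"ty":0,"tz":0,"jaw":60},{"rx":0,"ry":0,"rz":0,"tx":0,"ty":0,"tz":0,"jaw":80},{"rx":0,"ry":0,"rz":0,"tx":0,"ty":0,"tz":0,"jaw":80},{"rx":0,"ry":0,"rz":0,"tx":0,"ty":0,"tz":0,"jaw":80},{"rx":0,"ry":0,"rz":0,"tx":0,"ty":0,"tz":0,"jaw":80},{"rx":0,"ry":0,"rz":0,"tx":0,"ty":0,"tz":0,"jaw":80},{"rx":0,"ry":0,"rz":0,"tx":0,"ty":0,"tz":0,"jaw":80},{"rx":0,"ry":0,"rz":0,"tx":0,"ty":0,"tz":0,"jaw":80}]'

```

```text
time_s: 21.08
tool_pos: [0.5085, -0.2989, 0.081]
tool_rot: [-180.0, -0.0, -7.3]
force: [-0.8, 0.3, 0.2]
grip_width: 0.0779
```

```bash

python3 -m pendant '[{"rx":0,"ry":0,"rz":0,"tx":0,"ty":0,"tz":-10,"jaw":80},{"rx":0,"ry":0,"rz":0,"tx":0,"ty":0,"tz":-20,"jaw":80},{"rx":0,"ry":0,"rz":0,"tx":0,"ty":0,"tz":-20,"jaw":80},{"rx":0,"ry":0,"rz":0,"tx":0,"ty":0,"tz":-20,"jaw":80},{"rx":0,"ry":0,"rz":0,"tx":0,"ty":0,"tz":-20,"jaw":80},{"rx":0,"ry":0,"rz":-7,"tx":0,"ty":0,"tz":0,"jaw":80},{"rx":0,"ry":0,"rz":-7,"tx":0,"ty":0,"tz":0,"jaw":80},{"rx":0,"ry":0,"rz":-7,"tx":0,"ty":0,"tz":0,"jaw":80},{"rx":0,"ry":0,"rz":-7,"tx":0,"ty":0,"tz":0,"jaw":80},{"rx":0,"ry":0,"rz":-7,"tx":0,"ty":0,"tz":0,"jaw":80},{"rx":0,"ry":0,"rz":-7,"tx":0,"ty":0,"tz":0,"jaw":80},{"rx":0,"ry":0,"rz":0,"tx":0,"ty":0,"tz":-20,"jaw":80},{"rx":0,"ry":0,"rz":0,"tx":0,"ty":0,"tz":-20,"jaw":80},{"rx":0,"ry":0,"rz":0,"tx":0,"ty":0,"tz":0,"jaw":80},{"rx":0,"ry":0,"rz":0,"tx":0,"ty":0,"tz":0,"jaw":80}]'
python3 -c "
from h import *
st()
for n in('top','scene'):
  c=cap(n);np.savez(n+'16.npz',**c); cv2.imwrite(f'pics/{n}16.png',c['img'][:,:,::-1])"
```

```text
time_s: 22.33
tool_pos: [0.509, -0.2997, 0.2127]
tool_rot: [179.9, -0.1, 34.7]
force: [-0.2, -0.3, -0.6]
grip_width: 0.0801
t 22.33 p [ 509.  -299.7  212.7] rpy [ 1.7987e+02 -1.1000e-01  3.4680e+01] q [-18.  17.  55.  96. -14.  75. -15.] F [-0.18 -0.33 -0.62] w 80.1
```

View pics/scene16.png

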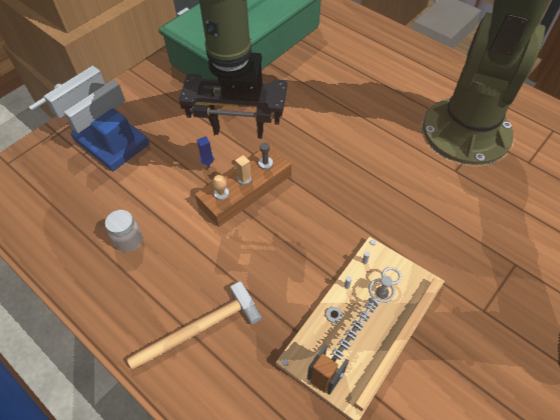

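```bash
python3 - <<'E'
from h import *
def seg(c,x0,y0,x1,y1,zlo,zhi):
    v,u=np.mgrid[y0:y1,x0:x1]; P=np.array([pt(c,a,b) for a,b in zip(u.ravel(),v.ravel())]);d=c["range_z"][y0:y1,x0:x1].ravel()
    m=(d>0)&(P[:,2]>zlo)&(P[:,2]<zhi); return P[m]
for n in("scene0","scene16"):
    c=dict(np.load(n+".npz")); P=seg(c,230,148,256,188,.1,.12); print(n,len(P),P.mean(0).round(4),P.min(0).round(3),P.max(0).round(3))
c=dict(np.load("scene16.npz"));cv2.imwrite("pics/z16.png",cv2.resize(c["img"][120:320,180:420,::-1],None,fx=3,fy=3))
for n in("top16","scene16"):
    c=dict(np.load(n+".npz"));u,v=map(int,proj(c,[.53,.098,.061]))
    P=seg(c,u-28,v-28,u+28,v+28,.045,.067); print(n,len(P),P.mean(0).round(4),P.min(0).round(3),P.max(0).round(3))
E
```

```text
scene0 131 [ 0.511  -0.2967  0.1082] [ 0.497 -0.311  0.1  ] [ 0.524 -0.285  0.113]
scene16 126 [ 0.5109 -0.2958  0.1079] [ 0.497 -0.31   0.1  ] [ 0.522 -0.284  0.112]
top16 404 [0.5324 0.0961 0.0568] [0.477 0.071 0.047] [0.593 0.122 0.067]
scene16 457 [0.5412 0.0986 0.0566] [0.479 0.031 0.046] [0.606 0.123 0.067]
```

View pics/z16.png

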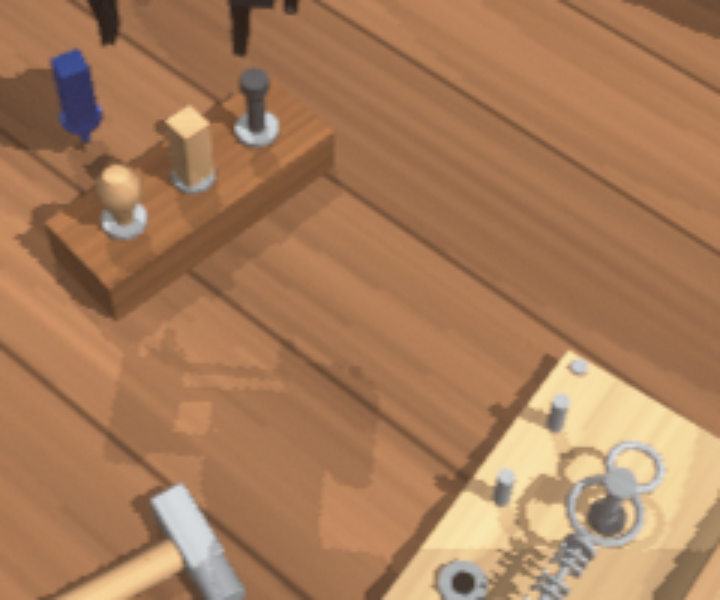

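The picture shows the puller upright in its middle hole, about 1 mm from its starting position, at (190,145). The loop is around the post under the head, at (607,510), with the arm clear. I'm handing in.

```bash
python3 -c "
from h import *
env.sign_off(); st()"
```

```text
the job is handed in; nothing more can be done
the job is handed in; nothing more can be done
```

The larger loop is hooked under the post's head, the puller is back in its own hole, and the job is handed in. It took about 22 s of the 54 s allowed.

I gripped the puller across the row, put its tip in the small ring and pulled the spring to 50 mm beyond the post, where the pull read about 9.9 N. I then pressed the loop below the head, let it back onto the post, lifted the tip out and rehung the puller.

**Last checks**
- **Loop:** the wire's top measured about 57 mm above the work surface, below the head's underside at about 67.5 mm. In the last pictures it sits around the post under the head.
- **Puller:** it hangs upright, and its top measures about 1 mm from where it started.
- **Robot:** the gripper was open and clear, about 100 mm above the tools.

**Disagreements**
- The two cameras differed by about 2 mm, so I averaged their positions.
- While letting the loop back, the puller pressed the spring end down with about 6 N, held by friction. Raising it 4 mm freed it.
- Force readings, picture by picture, gave no sign of the fingers touching the spring, but I had no separate measure of that contact.

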